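# Fetch the blue slide carrier from behind two others on the draining hook

## Robot

A 6-joint arm with a two-finger parallel gripper is mounted at the origin on the work surface. World frame = base frame: x ahead of the robot, y to its left, z up, the work surface at z = 0. Lengths are in m, angles in rad, forces in N, time in s.
With the tool pointing down it reaches from about 0.375 to 0.975 m from the base axis. Payload 3.8 kg.
Tool frame: the origin (TCP) lies at the very end of the fingers, on their centre line; the grasp point (between the pads) lies 19 mm behind it; z points along the fingers, y is the direction in which the jaws open and shut (so a half turn about z gives the same grasp; the last joint's range is limited). The gripper opens to 85 mm and grips with 20 to 120 N. Pads are 22 mm wide; open, the fingers measure 114 mm over their backs; the gripper's body (76 mm by 85 mm) begins 54 mm behind the grasp point. The pads swing forward as they close: fully open they stand 13 mm farther back than shut.
Start: joints at [1.138, 0.264, 1.604, -0, 1.274, -0.037], TCP at [0.26, 0.623, 0.231] pointing down, gripper open.
Joint ranges: [-2.63, 2.63], [-0.94, 2.18], [0.31, 2.57], [-1.31, 4.45], [0, 2.66], [-2.55, 2.55]. Speed limits (rad/s): [2.57, 2.57, 3.14, 3.14, 3.14, 3.14].

## Interface

Orientations are given as a rotation vector (axis times angle).
In Python, from workcell import bot, read_camera, finish_job gives the robot as it stands. The module is installed in compiled form; this text tells all that it offers.
- The arm moves only by the tool servo_tool, never from a script. Its argument "targets" is text: rows parted by semicolons, each of 7 numbers parted by spaces: the turn, a rotation vector about the tool's x, y, z in rad, then the shift along the tool's x, y, z in mm, then the finger opening in mm, from 0 to 85.4. In form: wx wy wz x y z gripper; .... A call has 1 to 8 rows; each row shifts and turns the pose as measured when the row begins, along the tool's axes as they then stand; what a row does not reach is not made up. A row lasts 1/12 s, in which the tool goes at most 41.7 mm and 7.16 degrees, less where a joint would pass 70% of its speed; a pose out of reach is approached as far as the arm can. A call is refused whole if a number of a shift passes 41.7 or a number of a turn 0.125, either way. A call with a gripper value outside its range is refused whole. The fingers move at their own pace and stop on an object; "newtons" is the grip in N (left out, the last holds). Time passes only in rows, so rows that do not move let the fingers close. It gives the time, the measured TCP pose, the force and the opening at its end, in the units of the state.
- bot.read_state(): the state, without advancing time (a new reading comes with each control period).
- read_camera(name): name is "side" or "top"; returns a dict with "image" (400x640x3 uint8, red, green, blue), "mtx" (3x3 intrinsics, pixels), "eye" and "orientation" of the camera in the world. Camera axes: x right, y up, looking along -z (the intrinsics and any distortion apply to the point x, -y, -z); pixel columns grow to the right and rows downward; lengths in m; the calibration is good to about 2 mm. A picture is of the moment at which its call begins. There is no depth.
- finish_job(): hands the job in, once; it reports no verdict.
The state is a dict: "time": time; "q": joint angles; "joint_vel": joint speeds; "joint_torque": joint torques, N m; "tool_pos": TCP position; "tcp_rot": TCP orientation; "wrist_force": force on the tool from outside, world axes, zero at the start; "torque": the same for the moment, N m; "width": opening from 0.0 (shut) to 1.0 (fully open).
Only numpy, scipy, OpenCV 4.12 (cv2) and the standard library are available. Lean on these libraries where they do the work, as an engineer would, in place of code of your own. Each camera call takes 0.05 s, during which the arm holds its last target.

## Task

The blue-handled slide carrier hangs at the back of the full draining hook: move the green and yellow carriers in front of it onto the empty hook of the other stand, hung by their eyes and slid back along the wire, the first against its rubber collar and the second close up to the first, then take the blue one off and stand it upright, fully down in the empty open glass jar. Somebody has shifted the empty hook's clamp, so feel for its height, and work gently: never load either hook with more than 15 N. Do not knock the carriers hard, keep them upright because the slides are only standing in them, do not shove the jar about, and leave everything else on the bench where it is.

Things in the scene. Friction and masses are not known exactly. Their poses are not given: they have to be found in the camera images.
- full_stand: Stand with the full hook. Origin: on the rod's axis at bench level. Base 12 mm high, drip tray, rod 12 mm thick, 258 mm tall. Hook arm: springy 6 mm wire (2 N/mm at its end, limit 15 N) along own -x, centre line 230 mm up, level to 150 mm from the rod, then turned up 45 deg to 160 mm (end 10 mm higher). Soft rubber collar (2 N per mm), 20 mm across, face 55 mm from the rod. Left or right.
- spare_stand: Stand with the empty hook: same parts, sizes, springy wire and 15 N limit as the full one, origin on the rod's axis at bench level, arm along its own -x. But its clamp has been shifted up or down the rod: the arm's centre line is anywhere from 196 to 244 mm above the bench, and this height is not in the readings: find it by touch.
- full_hook (a point): Point on the full stand's arm centre line, 150 mm from the rod, where the wire starts to turn up. x of this frame is the arm's line, pointing to the rod.
- green_eye (a point): Green carrier: this point is the centre of its hanging eye, 150 mm above its underside, best grip height. Handle block 34 mm (own y) x 10 mm (own x), 110 to 171 mm above the underside; eye through it along x, 18 mm wide, 22 mm high. Below: spine, then frame with 4 glass slides, 28 (x) x 36 (y) x 80 mm tall. 120-200 g. One of the front two; order varies.
- yellow_eye (a point): Yellow carrier: this point is the centre of its hanging eye, 150 mm above its underside, best grip height. Handle block 34 mm (own y) x 10 mm (own x), 110 to 171 mm above the underside; eye through it along x, 18 mm wide, 22 mm high. Below: spine, then frame with 4 glass slides, 28 (x) x 36 (y) x 80 mm tall. 120-200 g. One of the front two; order varies.
- blue_eye (a point): Blue carrier: this point is the centre of its hanging eye, 150 mm above its underside, best grip height. Handle block 34 mm (own y) x 10 mm (own x), 110 to 171 mm above the underside; eye through it along x, 18 mm wide, 22 mm high. Below: spine, then frame with 4 glass slides, 28 (x) x 36 (y) x 80 mm tall. 120-200 g. Wanted; starts rearmost, 32 mm apart.
- jar: Empty open glass staining jar, outside 50 mm (its own x) by 58 mm (its own y), 75 mm tall, wall and floor 4 mm, so 42 x 50 mm inside. Origin at the centre of its underside. Loose, 450 g.
- lidded_jar: Bystander, leave alone: pink-tinted glass staining jar with a white lid, 58 x 64 x 90 mm, between the stands. Origin at the centre of its underside.
- slide_box: Bystander, leave alone: dark blue flat slide box, 90 x 170 x 33 mm. Origin at the centre of its underside.
- oil_bottle: Bystander, leave alone: small amber dropper bottle, 34 mm across, 94 mm tall. Origin at the centre of its underside.
- stain_bottle: Bystander, leave alone: small purple dropper bottle, 34 mm across, 94 mm tall. Origin at the centre of its underside.
- petri_dish: Bystander, leave alone: clear covered dish, 94 mm across, 17 mm tall. Origin at the centre of its underside.
- beaker: Bystander, leave alone: empty glass beaker, 68 mm across, 90 mm tall. Origin at the centre of its underside.

How it is judged:
By the outcome, as a careful person would: the job done as asked, in the order asked, and still so for the second after the job is handed in, with the robot touching nothing.
It also fails if it takes over 72 s, if anything falls off the work surface, if the arm or the gripper's body presses on something with over 40 N, if the wrist force passes 120 N, or if a joint passes its speed limit or range.

## Working session

There is one attempt and no reset: what is moved stays moved. The work goes in short steps, Python scripts to look and compute and a tool call to move; the robot and the scene stay as the last step left them, time stands still between calls to the robot, and variables do not carry over. Pictures are saved under pics/ and viewed, and the job is handed in when it is done.

Besides the shell and the picture viewer there is one more tool, called after ">>>" by a JSON object that holds its "method" and its "body". servo_tool: Moves the arm, as the interface text tells. Its arguments: {"type":"object","properties":{"targets":{"type":"string"},"newtons":{"type":"number"}},"required":["targets"]}

```bash
mkdir -p pics; ls; cat > h.py <<'E'
import numpy as np, cv2
from workcell import bot, read_camera, finish_job
from scipy.spatial.transform import Rotation as R
def snap(n,tag):
    c=read_camera(n); cv2.imwrite(f'pics/{tag}.png',c['image'][:,:,::-1]); np.savez(f'pics/{tag}.npz',**{k:c[k] for k in c if k!='image'},image=c['image']); return c
def crop(tag,x0,y0,x1,y1,s):
    im=cv2.imread(f'pics/{tag}.png')[y0:y1,x0:x1]; cv2.imwrite(f'pics/{tag}_c{x0}_{y0}.png',cv2.resize(im,None,fx=s,fy=s,interpolation=cv2.INTER_CUBIC))
E
python3 - <<'E'
from h import *
print(bot.read_state())
for n in('side','top'):
    c=snap(n,n+'0'); print({k:(c[k] if k!='image' else 0) for k in c})
E
```

```text
pics
{'time': 0.0, 'q': array([ 1.13808958e+00,  2.64772621e-01,  1.60536214e+00, -3.54623112e-06,
        1.27368016e+00, -3.68699130e-02]), 'joint_vel': array([ 8.90796167e-04, -1.22398763e-03,  1.78811741e-05,  1.08596430e-03,
       -4.52445238e-04,  9.35711346e-04]), 'joint_torque': array([-1.77437250e-03, -5.15121102e+01, -3.67301917e+01, -1.85657805e-04,
        1.29291415e-02, -1.87447489e-05]), 'tool_pos': array([0.25994942, 0.62215915, 0.2299553 ]), 'tcp_rot': array([-0.61762466, -3.07975735,  0.00339564]), 'wrist_force': array([-0.24230942,  0.85098578, -0.37019101]), 'torque': array([-0.01656951, -0.0416885 , -0.06735943]), 'width': 0.9970982362400501}
{'image': 0, 'mtx': array([[488.55592959,   0.        , 317.00997276],
       [  0.        , 488.55592959, 201.8776867 ],
       [  0.        ,   0.        ,   1.        ]]), 'eye': array([-0.10907348, -0.95957833,  0.97544976]), 'orientation': array([ 0.93238507, -0.2568135 , -0.54146231])}
{'image': 0, 'mtx': array([[379.66845403,   0.        , 318.00858375],
       [  0.        , 379.66845403, 202.27325775],
       [  0.        ,   0.        ,   1.        ]]), 'eye': array([0.26963214, 0.01952819, 1.42948392]), 'orientation': array([ 0.12835068, -0.16788955, -1.54116922])}
```

View pics/side0.png

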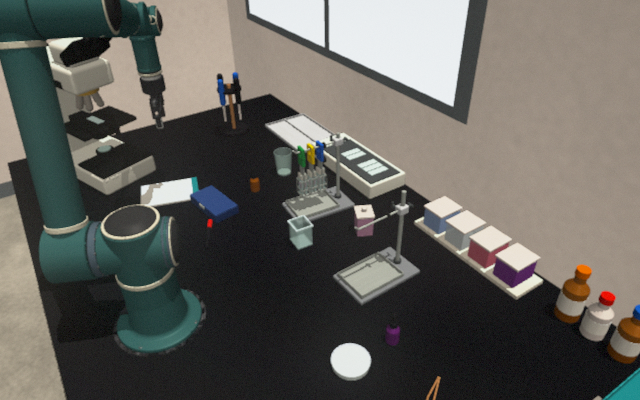

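View pics/top0.png

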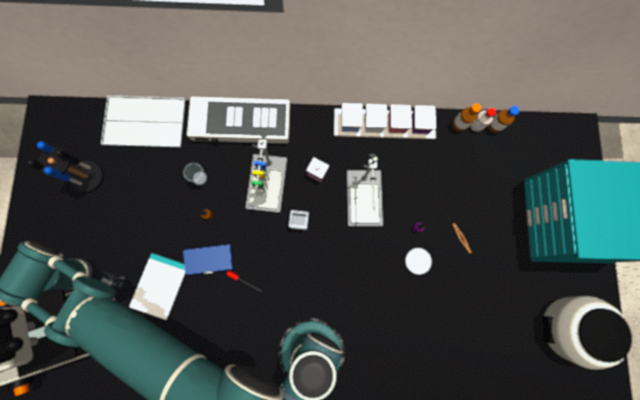

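```bash
python3 - <<'E'
from h import *
crop('top0',235,130,315,240,5); crop('top0',330,140,400,240,5)
crop('side0',265,130,375,260,5); crop('side0',320,180,430,305,5)
E
```

```text
(no output)
```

View pics/top0_c235_130.png

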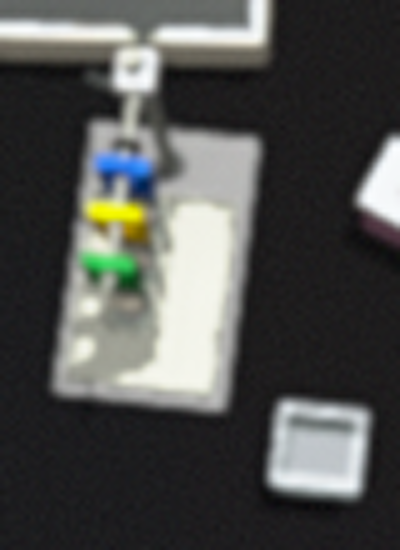

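View pics/top0_c330_140.png

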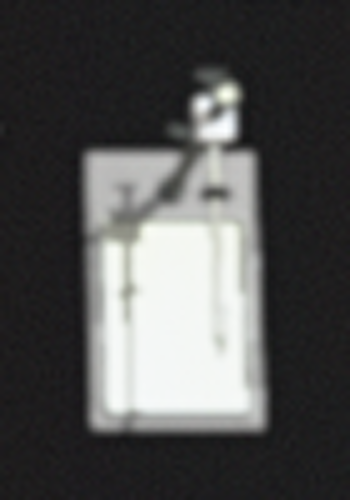

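View pics/side0_c265_130.png

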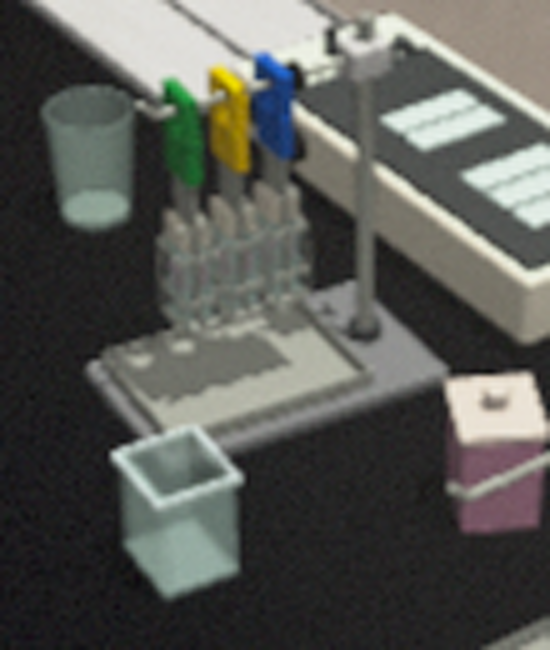

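View pics/side0_c320_180.png

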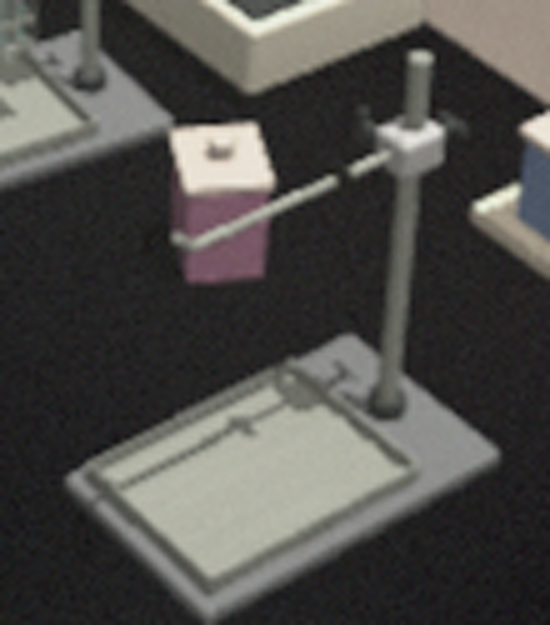

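```bash
cat >> h.py <<'E'
def cam(tag):
    d=np.load(f'pics/{tag}.npz'); return d['mtx'],d['eye'],R.from_rotvec(d['orientation'])
def pix(tag,P):
    K,e,r=cam(tag); p=r.inv().apply(np.atleast_2d(P)-e); return np.stack([K[0,0]*p[:,0]/-p[:,2]+K[0,2], K[1,1]*p[:,1]/p[:,2]+K[1,2]],1)
def ray(tag,uv):
    K,e,r=cam(tag); u,v=uv; return e,r.apply([(u-K[0,2])/K[0,0],-(v-K[1,2])/K[1,1],-1])
def onz(tag,uv,z):
    e,d=ray(tag,uv); return e+d*(z-e[2])/d[2]
def cp(u,v,x0,y0,s): return ((u+.5)/s-.5+x0,(v+.5)/s-.5+y0)
def tri(pairs):
    A=np.zeros((3,3));b=np.zeros(3)
    for t,uv in pairs:
        e,d=ray(t,uv); d=d/np.linalg.norm(d); M=np.eye(3)-np.outer(d,d); A+=M;b+=M@e
    P=np.linalg.solve(A,b); return P,[np.round(pix(t,P)[0]-uv,1) for t,uv in pairs]
E
python3 - <<'E'
from h import *
T=lambda u,v:('top0',cp(u,v,235,130,5)); T2=lambda u,v:('top0',cp(u,v,330,140,5))
S=lambda u,v:('side0',cp(u,v,265,130,5)); S2=lambda u,v:('side0',cp(u,v,320,180,5))
np.set_printoptions(precision=4,suppress=True)
print('green top c',*tri([T(108,262),S(181,90)]))
print('yellow',*tri([T(116,210),S(229,78)]))
print('blue',*tri([T(124,162),S(273,66)]))
print('tip full',*tri([T(100,303),S(142,103)]))
print('rodtop full',*tri([T(136,68),S(371,20)]))
print('rodbot full side',onz('side0',S(363,330)[1],.012))
print('jar rim corners top')
for u,v in [(281,401),(371,406),(361,497),(268,490)]: print(onz('top0',T(u,v)[1],.075))
print('jar rim corners side')
for u,v in [(112,457),(203,428),(243,480),(155,507)]: print(onz('side0',S(u,v)[1],.075))
print('spare tip',*tri([T2(220,347),S2(178,238)]))
print('spare bend',*tri([T2(220,335),S2(193,247)]))
print('spare collar',*tri([T2(216,192),S2(345,180)]))
print('spare rodtop',*tri([T2(228,95),S2(420,55)]))
print('spare rodbot',onz('side0',S2(386,405)[1],.012))
print('basecorn full top')
for u,v in [(88,122),(262,135),(228,410),(53,395)]: print(onz('top0',T(u,v)[1],.012))
print('basecorn spare top')
for u,v in [(83,150),(256,150),(267,432),(90,432)]: print(onz('top0',T2(u,v)[1],.012))
E
```

```text
green top c [0.5603 0.1913 0.2392] [array([ 0.2, -0.4]), array([-0.5,  0.1])]
yellow [0.5944 0.1883 0.2383] [array([ 0.1, -0.2]), array([-0.2,  0.1])]
blue [0.626  0.1851 0.2385] [array([-0.,  0.]), array([ 0., -0.])]
tip full [0.534  0.1952 0.2367] [array([ 0.2, -0.5]), array([-0.6,  0.1])]
rodtop full [0.6894 0.1764 0.254 ] [array([ 0.7, -1.3]), array([-1.5,  0.4])]
rodbot full side [0.6937 0.1819 0.012 ]
jar rim corners top
[0.4992 0.0858 0.075 ]
[0.4973 0.0207 0.075 ]
[0.431  0.0261 0.075 ]
[0.4344 0.0928 0.075 ]
jar rim corners side
[0.4389 0.0829 0.075 ]
[0.4998 0.0764 0.075 ]
[0.4921 0.019  0.075 ]
[0.4355 0.0267 0.075 ]
spare tip [ 0.4867 -0.1916  0.2085] [array([ 0. , -0.1]), array([-0.1,  0. ])]
spare bend [ 0.4959 -0.193   0.1996] [array([-0. ,  0.1]), array([ 0.1, -0. ])]
spare collar [ 0.5949 -0.1918  0.1985] [array([ 0.2, -0.3]), array([-0.5,  0.1])]
spare rodtop [ 0.6434 -0.1894  0.2581] [array([ 0.1, -0.1]), array([-0.2,  0.1])]
spare rodbot [ 0.6455 -0.1885  0.012 ]
basecorn full top
[0.7253 0.246  0.012 ]
[0.7189 0.111  0.012 ]
[0.5019 0.1285 0.012 ]
[0.5099 0.2606 0.012 ]
basecorn spare top
[ 0.6735 -0.1198  0.012 ]
[ 0.6775 -0.2545  0.012 ]
[ 0.4571 -0.2608  0.012 ]
[ 0.4537 -0.1268  0.012 ]
```

```bash
cat >> h.py <<'E'
np.set_printoptions(precision=4,suppress=True)
def st():
    s=bot.read_state(); r=R.from_rotvec(s['tcp_rot']); M=r.as_matrix()
    yaw=np.degrees(np.arctan2(M[1,1],M[0,1]))
    print('t %.2f pos'%s['time'],s['tool_pos'],'yaw %.2f'%yaw,'tilt zx,zy',M[:2,2],'F',np.round(s['wrist_force'],2),'w %.3f'%s['width'],'q',np.round(s['q'],2)); return s,r
def plan(target,yawdeg,step=40.,g=85,rstep=.12):
    """rows to target pos (m) with jaws at yaw, tool down"""
    s,r=st(); y=np.radians(yawdeg); yv=np.array([np.cos(y),np.sin(y),0]); z=np.array([0,0,-1.]); x=np.cross(yv,z)
    rt=R.from_matrix(np.stack([x,yv,z],1)); p=s['tool_pos']; d=(np.array(target)-p)*1000
    rv=(r.inv()*rt).as_rotvec(); n=max(1,int(np.ceil(max(np.linalg.norm(d)/step,np.linalg.norm(rv)/rstep))))
    print('world d mm',d,'rotvec total',rv,'n',n)
    out=[]
    for i in range(n):
        ri=r*R.from_rotvec(rv*i/n); out.append(' '.join('%g'%round(v,3) for v in rv/n)+' '+' '.join('%g'%round(v,1) for v in ri.inv().apply(d/n))+' %g'%g)
    for i in range(0,n,8): print('; '.join(out[i:i+8]))
E
python3 - <<'E'
from h import *
plan([.26,.6,.34],67,38)
plan([.5195,-.1925,.34],91.6,39,0)
crop('side0',310,205,470,330,3)
E
```

```text
t 0.10 pos [0.2599 0.6222 0.2301] yaw 67.32 tilt zx,zy [-0.0009 -0.0019] F [ 0.3  -0.44  0.06] w 1.003 q [ 1.14  0.26  1.61  0.    1.27 -0.04]
world d mm [  0.0597 -22.2198 109.9465] rotvec total [-0.0021 -0.0001  0.0057] n 3
-0.001 -0 0.002 -2.9 -6.9 -36.6 85; -0.001 -0 0.002 -2.9 -6.9 -36.6 85; -0.001 -0 0.002 -2.9 -6.8 -36.6 85
t 0.10 pos [0.2599 0.6222 0.2301] yaw 67.32 tilt zx,zy [-0.0009 -0.0019] F [ 0.3  -0.44  0.06] w 1.003 q [ 1.14  0.26  1.61  0.    1.27 -0.04]
world d mm [ 259.5597 -814.7198  109.9465] rotvec total [-0.002  -0.0005 -0.4237] n 23
-0 -0 -0.018 -24.1 -28.3 -4.7 0; -0 -0 -0.018 -23.5 -28.8 -4.7 0; -0 -0 -0.018 -23 -29.2 -4.7 0; -0 -0 -0.018 -22.5 -29.6 -4.7 0; -0 -0 -0.018 -21.9 -30 -4.7 0; -0 -0 -0.018 -21.4 -30.4 -4.7 0; -0 -0 -0.018 -20.8 -30.8 -4.7 0; -0 -0 -0.018 -20.2 -31.2 -4.7 0
-0 -0 -0.018 -19.6 -31.6 -4.7 0; -0 -0 -0.018 -19.1 -31.9 -4.7 0; -0 -0 -0.018 -18.5 -32.3 -4.7 0; -0 -0 -0.018 -17.9 -32.6 -4.7 0; -0 -0 -0.018 -17.3 -32.9 -4.8 0; -0 -0 -0.018 -16.7 -33.2 -4.8 0; -0 -0 -0.018 -16 -33.5 -4.8 0; -0 -0 -0.018 -15.4 -33.8 -4.8 0
-0 -0 -0.018 -14.8 -34.1 -4.8 0; -0 -0 -0.018 -14.2 -34.4 -4.8 0; -0 -0 -0.018 -13.5 -34.6 -4.8 0; -0 -0 -0.018 -12.9 -34.9 -4.8 0; -0 -0 -0.018 -12.2 -35.1 -4.8 0; -0 -0 -0.018 -11.6 -35.3 -4.8 0; -0 -0 -0.018 -10.9 -35.5 -4.8 0
```

>>> {"method": "servo_tool", "body": {"targets": "0 0 -0.1 0 0 -38 0; 0 0 -0.1 0 0 -38 0; 0 0 -0.1 0 0 -38 0; 0 0 -0.12 0 0 0 0; 0 0 0 -10 -38 0 0; 0 0 0 -10 -38 0 0; 0 0 0 -10 -38 0 0; 0 0 0 -10 -38 0 0", "newtons": 40}}

```text
time: 0.77
tool_pos: [0.304, 0.4718, 0.3394]
tcp_rot: [0.087, -3.13, 0.023]
wrist_force: [1.1, -1.0, 0.2]
width: -0.0
```

```bash
python3 - <<'E'
from h import *
plan([.5195,-.1925,.30],91.6,39,0)
E
```

```text
t 0.77 pos [0.304  0.4718 0.3394] yaw 93.17 tilt zx,zy [-0.0095 -0.0152] F [ 1.1  -0.99  0.23] w -0.000 q [ 0.95  0.01  1.69 -0.    1.46 -0.67]
world d mm [ 215.4889 -664.2714  -39.3661] rotvec total [-0.0148 -0.0101  0.0273] n 18
-0.001 -0.001 0.002 -9.9 -37.5 2.6 0; -0.001 -0.001 0.002 -10 -37.5 2.6 0; -0.001 -0.001 0.002 -10.1 -37.4 2.6 0; -0.001 -0.001 0.002 -10.1 -37.4 2.6 0; -0.001 -0.001 0.002 -10.2 -37.4 2.5 0; -0.001 -0.001 0.002 -10.2 -37.4 2.5 0; -0.001 -0.001 0.002 -10.3 -37.4 2.5 0; -0.001 -0.001 0.002 -10.3 -37.4 2.5 0
-0.001 -0.001 0.002 -10.4 -37.4 2.4 0; -0.001 -0.001 0.002 -10.4 -37.4 2.4 0; -0.001 -0.001 0.002 -10.5 -37.3 2.4 0; -0.001 -0.001 0.002 -10.5 -37.3 2.4 0; -0.001 -0.001 0.002 -10.6 -37.3 2.3 0; -0.001 -0.001 0.002 -10.7 -37.3 2.3 0; -0.001 -0.001 0.002 -10.7 -37.3 2.3 0; -0.001 -0.001 0.002 -10.8 -37.3 2.3 0
-0.001 -0.001 0.002 -10.8 -37.3 2.2 0; -0.001 -0.001 0.002 -10.9 -37.2 2.2 0
```

Accurate tracking (tilt while moving ~1°). Continue to the spare hook.

>>> {"method": "servo_tool", "body": {"targets": "-0.003 -0.002 0.004 -10 -37.5 0 0; -0.003 -0.002 0.004 -10 -37.5 0 0; -0.003 -0.002 0.004 -10 -37.5 0 0; -0.003 -0.002 0.004 -10 -37.5 0 0; 0 0 0.003 -10.2 -37.5 0 0; 0 0 0.003 -10.2 -37.5 0 0; 0 0 0.003 -10.2 -37.5 0 0; 0 0 0.003 -10.2 -37.5 0 0"}}

```text
time: 1.43
tool_pos: [0.3965, 0.1603, 0.3374]
tcp_rot: [0.05, -3.137, 0.009]
wrist_force: [1.3, -0.2, 0.7]
width: 0.0
```

>>> {"method": "servo_tool", "body": {"targets": "0 0 0 -10.5 -37.4 3 0; 0 0 0 -10.5 -37.4 3 0; 0 0 0 -10.5 -37.4 3 0; 0 0 0 -10.5 -37.4 3 0; 0 0 0 -10.5 -37.4 3 0; 0 0 0 -10.5 -37.4 3 0; 0 0 0 -10.5 -37 3 0; 0 0 0 -10 -30 3 0"}}

```text
time: 2.1
tool_pos: [0.4878, -0.1451, 0.3127]
tcp_rot: [0.047, -3.139, 0.008]
wrist_force: [0.8, 1.3, 0.4]
width: -0.006
```

```bash
python3 - <<'E'
from h import *
plan([.5195,-.1925,.218],91.6,25,0)
E
```

```text
t 2.10 pos [ 0.4878 -0.1451  0.3127] yaw 91.70 tilt zx,zy [-0.0018 -0.0052] F [0.79 1.34 0.4 ] w -0.006 q [-0.33 -0.1   1.84 -0.01  1.39 -1.93]
world d mm [ 31.7384 -47.382  -94.6917] rotvec total [-0.0051 -0.002   0.0017] n 5
-0.001 -0 0 -6.1 -9.6 19 0; -0.001 -0 0 -6.1 -9.6 19 0; -0.001 -0 0 -6.1 -9.6 19 0; -0.001 -0 0 -6.1 -9.6 19 0; -0.001 -0 0 -6.1 -9.6 18.9 0
```

>>> {"method": "servo_tool", "body": {"targets": "-0.001 0 0 -6.3 -10 20 0; -0.001 0 0 -6.3 -10 20 0; -0.001 0 0 -6.3 -10 20 0; -0.001 0 0 -6.3 -9 15 0; -0.001 0 0 -6 -8 12 0; 0 0 0 0 0 0 0"}}

```text
time: 2.6
tool_pos: [0.5206, -0.2027, 0.2195]
tcp_rot: [0.029, -3.137, 0.002]
wrist_force: [0.1, 0.1, 0.2]
width: 0.001
```

```bash
python3 - <<'E'
from h import *
st(); snap('side','s1'); snap('top','t1')
crop('s1',310,130,450,290,4);crop('t1',330,130,420,230,5)
E
```

```text
t 2.60 pos [ 0.5206 -0.2027  0.2195] yaw 91.06 tilt zx,zy [-0.0044 -0.001 ] F [0.07 0.09 0.2 ] w 0.001 q [-0.41  0.06  1.87 -0.    1.22 -2.  ]
```

View pics/s1_c310_130.png

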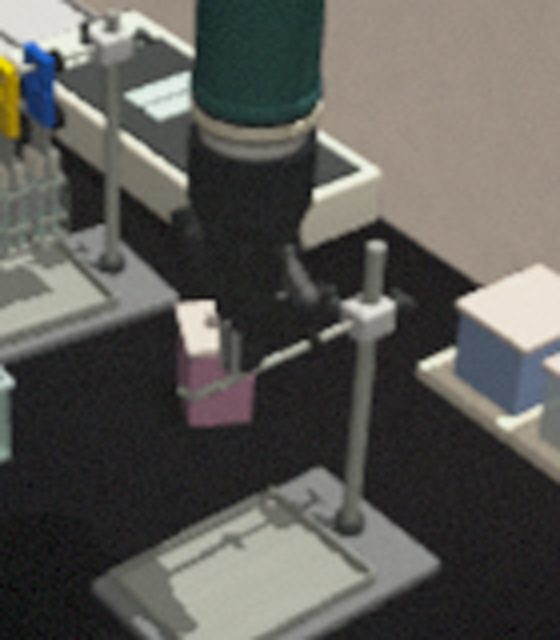

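View pics/t1.png

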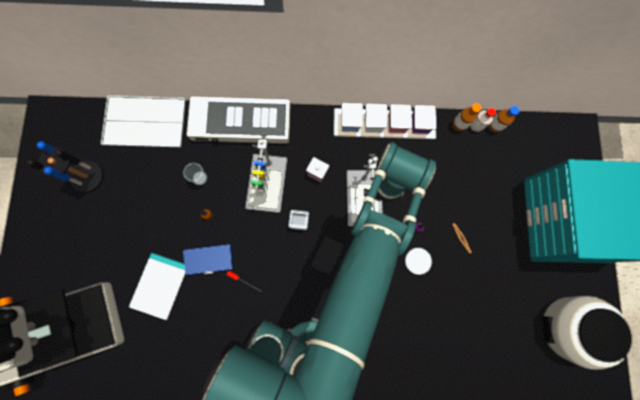

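>>> {"method": "servo_tool", "body": {"targets": "0 0 -0.008 0 6 0 0; 0 0 0 0 4 4 0; 0 0 0 0 0 4 0; 0 0 0 0 0 2 0; 0 0 0 0 0 2 0; 0 0 0 0 0 1.5 0"}}

```text
time: 3.2
tool_pos: [0.5223, -0.1887, 0.2134]
tcp_rot: [-0.049, 3.135, -0.006]
wrist_force: [-0.3, 0.6, -0.3]
width: 0.001
```

>>> {"method": "servo_tool", "body": {"targets": "0 0 0 0 0 1 0; 0 0 0 0 0 1 0"}}

```text
time: 3.37
tool_pos: [0.5224, -0.1884, 0.2116]
tcp_rot: [-0.05, 3.134, -0.007]
wrist_force: [0.5, -1.5, -0.5]
width: -0.0
```

>>> {"method": "servo_tool", "body": {"targets": "0 0 0 0 -3 2 0; 0 0 0 0 0 2 0; 0 0 0 0 0 2 0"}}

```text
time: 3.62
tool_pos: [0.5229, -0.1921, 0.2056]
tcp_rot: [-0.049, 3.134, -0.008]
wrist_force: [-0.9, -0.5, -0.3]
width: -0.001
```

```bash
python3 - <<'E'
from h import *
st()
E
```

```text
t 3.62 pos [ 0.5229 -0.1921  0.2056] yaw 91.81 tilt zx,zy [ 0.0077 -0.0049] F [-0.91 -0.5  -0.28] w -0.001 q [-0.4   0.05  1.89 -0.    1.18 -2.  ]
```

>>> {"method": "servo_tool", "body": {"targets": "0 0.006 0 0 0 1.2 0; 0 0 0 0 0 1 0"}}

```text
time: 3.78
tool_pos: [0.5227, -0.1923, 0.203]
tcp_rot: [-0.048, 3.141, -0.008]
wrist_force: [-1.2, 0.1, 2.4]
width: 0.003
```

>>> {"method": "servo_tool", "body": {"targets": "0 0 0 0 0 1 0; 0 0 0 0 0 1 0"}}

```text
time: 3.95
tool_pos: [0.5228, -0.1924, 0.2017]
tcp_rot: [-0.048, 3.141, -0.007]
wrist_force: [-2.6, 1.0, 5.4]
width: 0.001
```

>>> {"method": "servo_tool", "body": {"targets": "0 0 0 0 0 1 0; 0 0 0 0 0 1 0"}}

```text
time: 4.12
tool_pos: [0.5228, -0.1925, 0.201]
tcp_rot: [-0.048, 3.141, -0.008]
wrist_force: [-1.9, 1.0, 5.9]
width: 0.002
```

>>> {"method": "servo_tool", "body": {"targets": "0 0 0 0 0 -20 85; 0 0 0 0 0 -30 85; 0 0 0 0 0 -30 85; 0 0 0.01 -3.7 38 -10 85; 0 0 0.01 -3.7 38 0 85; 0 0 0.01 -3.7 38 0 85; 0 0 0.01 -3.7 38 0 85; 0 0 0.01 -3.7 38 0 85"}}

```text
time: 4.78
tool_pos: [0.5409, -0.0036, 0.2921]
tcp_rot: [0.056, 3.138, -0.011]
wrist_force: [0.2, -0.8, -0.5]
width: 0.994
```

```bash
python3 - <<'E'
from h import *
plan([.561,.191,.29],85.5,38,85)
E
```

```text
t 4.78 pos [ 0.5409 -0.0036  0.2921] yaw 87.96 tilt zx,zy [ 0.0034 -0.0072] F [ 0.22 -0.82 -0.52] w 0.994 q [-0.05 -0.03  1.81 -0.01  1.35 -1.58]
world d mm [ 20.0589 194.5939  -2.1264] rotvec total [-0.007   0.0038  0.0429] n 6
-0.001 0.001 0.007 -2.2 32.5 0.1 85; -0.001 0.001 0.007 -2 32.5 0.2 85; -0.001 0.001 0.007 -1.7 32.6 0.2 85; -0.001 0.001 0.007 -1.5 32.6 0.2 85; -0.001 0.001 0.007 -1.3 32.6 0.3 85; -0.001 0.001 0.007 -1 32.6 0.3 85
```

>>> {"method": "servo_tool", "body": {"targets": "-0.001 0.001 0.007 -1.8 32.5 0 85; -0.001 0.001 0.007 -1.8 32.5 0 85; -0.001 0.001 0.007 -1.8 32.5 0 85; -0.001 0.001 0.007 -1.8 32.5 0 85; -0.001 0.001 0.007 -1.8 32.5 0 85; -0.001 0.001 0.007 -1.8 28 0 85; 0 0 0 0 0 0 85; 0 0 0 0 0 0 85"}}

```text
time: 5.45
tool_pos: [0.5615, 0.2041, 0.2886]
tcp_rot: [0.112, 3.139, 0.004]
wrist_force: [0.4, -0.3, 0.2]
width: 0.996
```

```bash
python3 - <<'E'
from h import *
plan([.561,.191,.202],85.5,15,85)
snap('side','s2'); crop('s2',265,100,375,230,5)
E
```

```text
t 5.45 pos [0.5615 0.2041 0.2886] yaw 85.90 tilt zx,zy [0.0003 0.0022] F [ 0.42 -0.28  0.21] w 0.996 q [ 0.31  0.09  1.7   0.    1.35 -1.19]
world d mm [ -0.5426 -13.1354 -86.6082] rotvec total [0.0023 0.0001 0.007 ] n 6
0 0 0.001 -0.1 -2.2 14.4 85; 0 0 0.001 -0.1 -2.2 14.4 85; 0 0 0.001 -0.1 -2.2 14.4 85; 0 0 0.001 -0.1 -2.2 14.4 85; 0 0 0.001 -0.1 -2.2 14.4 85; 0 0 0.001 -0.1 -2.2 14.4 85
```

View pics/s2_c265_100.png

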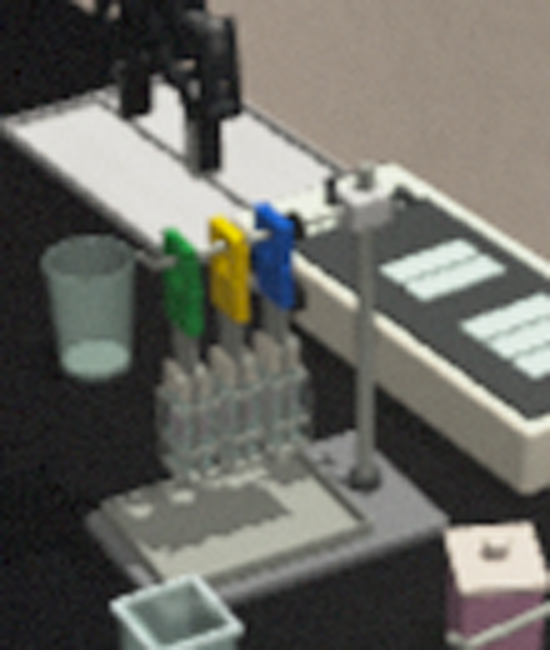

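>>> {"method": "servo_tool", "body": {"targets": "0 0 0.003 0 -6 0 85; 0 0 0.003 0 -4 10 85; 0 0 0 0 -1 16 85; 0 0 0 0 0 16 85; 0 0 0 0 0 12 85; 0 0 0 0 0 8 85; 0 0 0 0 0 4 85; 0 0 0 0 0 0 85"}}

```text
time: 6.17
tool_pos: [0.5605, 0.1822, 0.2171]
tcp_rot: [0.14, 3.138, 0.0]
wrist_force: [-0.0, -0.3, -0.2]
width: 0.998
```

```bash
python3 - <<'E'
from h import *
plan([.561,.191,.202],85.5,15,85)
snap('side','s3'); crop('s3',265,100,375,230,5)
snap('top','t3'); crop('t3',215,100,325,220,5)
E
```

```text
t 6.17 pos [0.5605 0.1822 0.2171] yaw 84.89 tilt zx,zy [0.0008 0.0002] F [-0.03 -0.31 -0.22] w 0.998 q [ 0.27  0.11  1.81 -0.    1.22 -1.21]
world d mm [  0.5195   8.7827 -15.1399] rotvec total [ 0.0002  0.0008 -0.0107] n 2
0 0 -0.005 0.1 4.4 7.6 85; 0 0 -0.005 0.1 4.4 7.6 85
```

View pics/s3_c265_100.png

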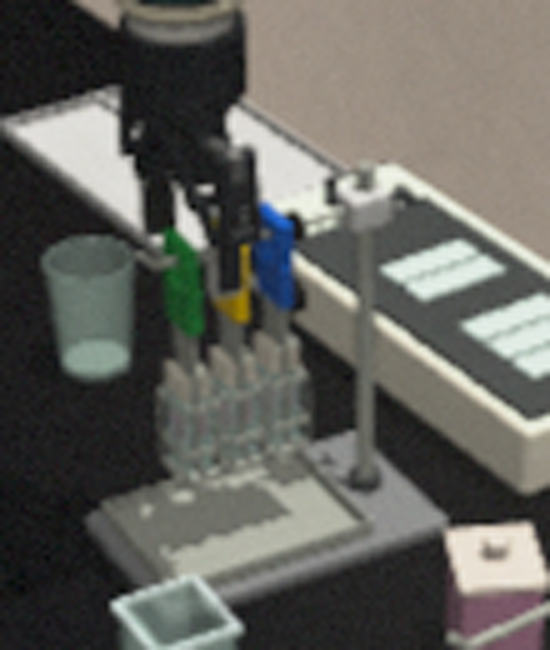

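View pics/t3_c215_100.png

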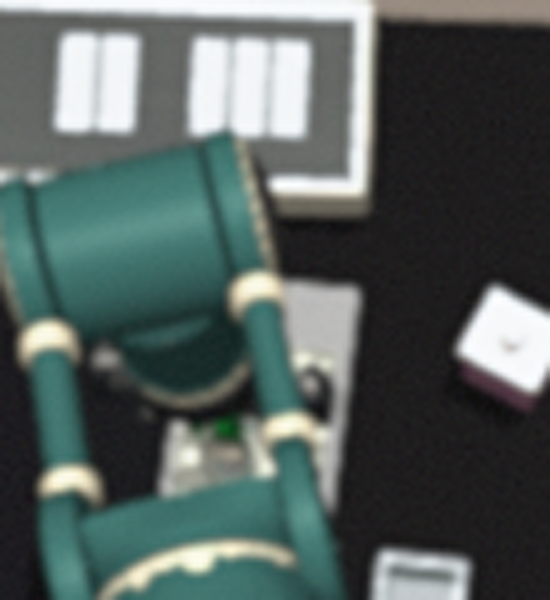

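>>> {"method": "servo_tool", "body": {"targets": "0 0 -0.004 0 3 0 85; 0 0 -0.004 0 2 4 85; 0 0 0 0 0.5 5 85; 0 0 0 0 0 3 85; 0 0 0 0 0 0 85; 0 0 0 0 0 0 85"}}

```text
time: 6.77
tool_pos: [0.5642, 0.1904, 0.2092]
tcp_rot: [0.123, 3.13, 0.005]
wrist_force: [-0.9, -0.6, -0.4]
width: 0.995
```

```bash
python3 - <<'E'
from h import *
plan([.561,.191,.202],85.5,15,85)
E
```

```text
t 6.77 pos [0.5642 0.1904 0.2092] yaw 85.49 tilt zx,zy [0.0092 0.0029] F [-0.86 -0.64 -0.41] w 0.995 q [ 0.28  0.12  1.81  0.    1.2  -1.21]
world d mm [-3.1526  0.6287 -7.1943] rotvec total [ 0.0036  0.0089 -0.0002] n 1
0.004 0.009 -0 3.3 0.4 7.2 85
```

>>> {"method": "servo_tool", "body": {"targets": "0.002 0.006 0 2 0 4 85; 0.002 0.003 0 1 0 3 85; 0 0 0 0 0 2 85; 0 0 0 0 0 0 85"}}

```text
time: 7.1
tool_pos: [0.5609, 0.1909, 0.1994]
tcp_rot: [-0.123, -3.138, 0.001]
wrist_force: [-0.4, -0.7, -0.7]
width: 0.997
```

```bash
python3 - <<'E'
from h import *
plan([.561,.191,.202],85.5,15,85)
E
```

```text
t 7.10 pos [0.5609 0.1909 0.1994] yaw 85.51 tilt zx,zy [-0.0009 -0.0007] F [-0.41 -0.67 -0.72] w 0.997 q [ 0.29  0.13  1.82 -0.    1.19 -1.21]
world d mm [0.1098 0.1338 2.5626] rotvec total [-0.0008 -0.0008  0.0002] n 1
-0.001 -0.001 0 -0.1 0.1 -2.6 85
```

>>> {"method": "servo_tool", "body": {"targets": "0 0 0 0 0 -1.5 60; 0 0 0 0 0 0 46; 0 0 0 0 0 0 42; 0 0 0 0 0 0 39; 0 0 0 0 0 0 36; 0 0 0 0 0 0 33; 0 0 0 0 0 0 28", "newtons": 40}}

```text
time: 7.68
tool_pos: [0.561, 0.1908, 0.2012]
tcp_rot: [-0.123, -3.138, 0.001]
wrist_force: [-0.6, 0.6, 0.2]
width: 0.395
```

```bash
python3 - <<'E'
from h import *
st()
snap('side','s4'); crop('s4',265,100,375,230,5)
E
```

```text
t 7.68 pos [0.561  0.1908 0.2012] yaw 85.50 tilt zx,zy [-0.0008 -0.0006] F [-0.58  0.6   0.16] w 0.395 q [ 0.29  0.13  1.82 -0.    1.19 -1.21]
```

View pics/s4_c265_100.png

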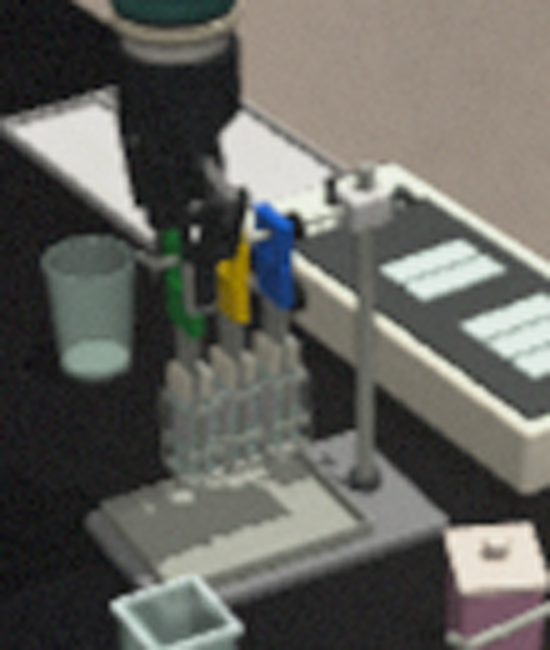

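>>> {"method": "servo_tool", "body": {"targets": "0 0 0 0 0 -2 25; 0 0 0 0 0 -2 25; 0 0 0 0 0 -1 25"}}

```text
time: 7.98
tool_pos: [0.5603, 0.1905, 0.2056]
tcp_rot: [-0.123, -3.137, 0.002]
wrist_force: [0.5, -0.4, -1.2]
width: 0.391
```

>>> {"method": "servo_tool", "body": {"targets": "0 0 0 0 0 -1 25; 0 0 0 0 0 -1 25; 0 0 0 0 0 0 25"}}

```text
time: 8.23
tool_pos: [0.5603, 0.1905, 0.2078]
tcp_rot: [-0.123, -3.137, 0.002]
wrist_force: [0.3, -1.1, -0.6]
width: 0.393
```

```bash
python3 - <<'E'
from h import *
for i in range(4): st()
E
```

```text
t 8.23 pos [0.5603 0.1905 0.2078] yaw 85.50 tilt zx,zy [-0.0027 -0.0014] F [ 0.33 -1.13 -0.58] w 0.393 q [ 0.29  0.13  1.81 -0.    1.21 -1.21]
t 8.23 pos [0.5603 0.1905 0.2078] yaw 85.50 tilt zx,zy [-0.0027 -0.0014] F [ 0.33 -1.13 -0.58] w 0.393 q [ 0.29  0.13  1.81 -0.    1.21 -1.21]
t 8.23 pos [0.5603 0.1905 0.2078] yaw 85.50 tilt zx,zy [-0.0027 -0.0014] F [ 0.33 -1.13 -0.58] w 0.393 q [ 0.29  0.13  1.81 -0.    1.21 -1.21]
t 8.23 pos [0.5603 0.1905 0.2078] yaw 85.50 tilt zx,zy [-0.0027 -0.0014] F [ 0.33 -1.13 -0.58] w 0.393 q [ 0.29  0.13  1.81 -0.    1.21 -1.21]
```

>>> {"method": "servo_tool", "body": {"targets": "0 0 0 0 0 -1.5 25; 0 0 0 3 0 -1 25; 0 0 0 4 0 0 25; 0 0 0 3 0 0 25"}}

```text
time: 8.57
tool_pos: [0.5499, 0.1912, 0.2104]
tcp_rot: [-0.124, -3.136, 0.003]
wrist_force: [0.2, -0.2, -1.8]
width: 0.388
```

```bash
python3 - <<'E'
from h import *
st()
E
```

```text
t 8.57 pos [0.5499 0.1912 0.2104] yaw 85.48 tilt zx,zy [-0.003  -0.0015] F [ 0.18 -0.24 -1.78] w 0.388 q [ 0.29  0.11  1.83 -0.    1.21 -1.2 ]
```

>>> {"method": "servo_tool", "body": {"targets": "0 0 0 3 0 -2 25; 0 0 0 3 0 -2 25; 0 0 0 3 0 -1.5 25; 0 0 0 3 0 -1.5 25"}}

```text
time: 8.9
tool_pos: [0.5358, 0.1922, 0.2176]
tcp_rot: [-0.123, -3.135, 0.003]
wrist_force: [-0.2, -0.1, -0.1]
width: 0.396
```

```bash
python3 - <<'E'
from h import *
st()
E
```

```text
t 8.90 pos [0.5358 0.1922 0.2176] yaw 85.49 tilt zx,zy [-0.0041 -0.0017] F [-0.24 -0.07 -0.12] w 0.396 q [ 0.3   0.08  1.85 -0.    1.22 -1.19]
```

>>> {"method": "servo_tool", "body": {"targets": "0 0 0 5 0 -1 25; 0 0 0 8 0 0 25; 0 0 0 10 0 0 25; 0 0 0 10 0 -4 25; 0 0 0 8 0 -8 25; 0 0 0 4 0 -8 25; 0 0 0 2 -6 -8 25; 0 0 0 0 -10 -6 25"}}

```text
time: 9.57
tool_pos: [0.4802, 0.1808, 0.2553]
tcp_rot: [-0.119, -3.133, 0.003]
wrist_force: [0.2, -0.5, -0.5]
width: 0.394
```

```bash
python3 - <<'E'
from h import *
snap('side','s5'); crop('s5',225,80,355,230,4)
plan([.455,-.194,.252],91.6,20,25)
E
```

```text
t 9.62 pos [0.481  0.179  0.2569] yaw 85.61 tilt zx,zy [-0.0039 -0.0028] F [-0.28 -1.49 -0.06] w 0.389 q [ 0.31 -0.06  1.91 -0.    1.29 -1.19]
world d mm [ -26.0386 -372.9841   -4.9276] rotvec total [-0.0029 -0.0038 -0.1045] n 19
-0 -0 -0.006 -0.1 -19.7 0.3 25; -0 -0 -0.006 -0 -19.7 0.3 25; -0 -0 -0.006 0.1 -19.7 0.3 25; -0 -0 -0.006 0.2 -19.7 0.3 25; -0 -0 -0.006 0.3 -19.7 0.3 25; -0 -0 -0.006 0.4 -19.7 0.3 25; -0 -0 -0.006 0.5 -19.7 0.3 25; -0 -0 -0.006 0.6 -19.7 0.3 25
-0 -0 -0.006 0.7 -19.7 0.3 25; -0 -0 -0.006 0.8 -19.7 0.3 25; -0 -0 -0.006 0.9 -19.7 0.3 25; -0 -0 -0.006 1.1 -19.6 0.3 25; -0 -0 -0.006 1.2 -19.6 0.3 25; -0 -0 -0.006 1.3 -19.6 0.3 25; -0 -0 -0.006 1.4 -19.6 0.3 25; -0 -0 -0.006 1.5 -19.6 0.3 25
-0 -0 -0.006 1.6 -19.6 0.3 25; -0 -0 -0.006 1.7 -19.6 0.3 25; -0 -0 -0.006 1.8 -19.6 0.3 25
```

View pics/s5_c225_80.png

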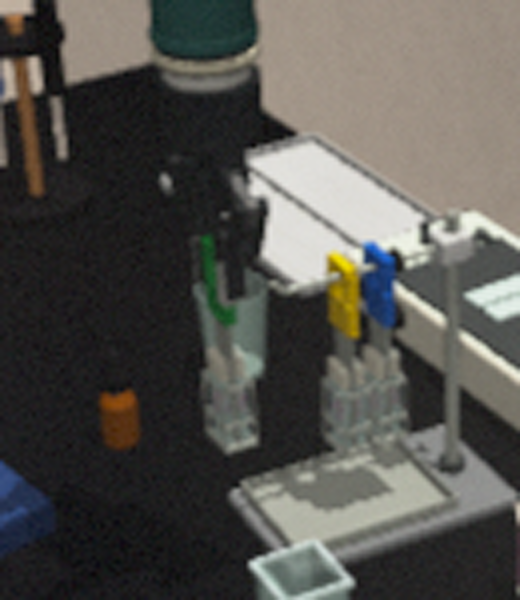

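>>> {"method": "servo_tool", "body": {"targets": "0 0 -0.006 0 -14 0 25; 0 0 -0.006 0 -18 0 25; 0 0 -0.006 0 -20 0 25; 0 0 -0.006 0.3 -20 0 25; 0 0 -0.006 0.3 -20 0 25; 0 0 -0.006 0.4 -20 0 25; 0 0 -0.006 0.5 -20 0 25; 0 0 -0.006 0.6 -20 0 25"}}

```text
time: 10.28
tool_pos: [0.4746, 0.0193, 0.2639]
tcp_rot: [0.041, 3.132, -0.002]
wrist_force: [-0.4, 0.1, -1.3]
width: 0.393
```

>>> {"method": "servo_tool", "body": {"targets": "0 0 -0.006 0.8 -20 0 25; 0 0 -0.006 1 -20 0 25; 0 0 -0.006 1 -20 0 25; 0 0 -0.006 1 -20 0 25; 0 0 -0.006 1.2 -20 0 25; 0 0 -0.006 1.2 -20 0 25; 0 0 -0.006 1.5 -18 0 25; 0 0 -0.006 1.5 -15 0 25"}}

```text
time: 10.95
tool_pos: [0.4642, -0.149, 0.2691]
tcp_rot: [-0.026, 3.124, -0.01]
wrist_force: [0.2, -0.2, -0.9]
width: 0.392
```

```bash
python3 - <<'E'
from h import *
plan([.455,-.194,.252],91.6,20,25)
E
```

```text
t 10.95 pos [ 0.4642 -0.149   0.2691] yaw 90.95 tilt zx,zy [ 0.0178 -0.0062] F [ 0.16 -0.16 -0.89] w 0.392 q [-0.36 -0.13  1.96  0.    1.3  -1.95]
world d mm [ -9.1929 -44.9773 -17.0835] rotvec total [-0.0066  0.0177 -0.0112] n 3
-0.002 0.006 -0.004 3.4 -14.9 5.7 25; -0.002 0.006 -0.004 3.4 -14.9 5.7 25; -0.002 0.006 -0.004 3.5 -14.9 5.7 25
```

>>> {"method": "servo_tool", "body": {"targets": "-0.002 0.006 -0.004 3 -12 6 25; -0.002 0.006 -0.004 4 -12 10 25; -0.002 0.006 -0.004 4 -8 14 25; 0 0 0 2 -3 16 25; 0 0 0 0 0 14 25; 0 0 0 0 0 8 25; 0 0 0 0 0 4 25; 0 0 0 0 0 0 25"}}

```text
time: 11.62
tool_pos: [0.4513, -0.1959, 0.1963]
tcp_rot: [-0.03, 3.137, -0.009]
wrist_force: [-0.5, 0.2, -1.5]
width: 0.392
```

```bash
python3 - <<'E'
from h import *
plan([.455,-.1945,.189],91.6,20,25)
E
```

```text
t 11.62 pos [ 0.4513 -0.1959  0.1963] yaw 91.08 tilt zx,zy [ 0.0042 -0.0055] F [-0.55  0.19 -1.52] w 0.392 q [-0.46 -0.06  2.03 -0.    1.17 -2.05]
world d mm [ 3.7348  1.4134 -7.2639] rotvec total [-0.0056  0.0041 -0.0091] n 1
-0.006 0.004 -0.009 -3.7 1.4 7.3 25
```

>>> {"method": "servo_tool", "body": {"targets": "-0.003 0.004 -0.005 -2 0.6 4 25; -0.002 0 -0.003 -2 0.4 2.5 25; 0 0 0 -1 0 0 25; 0 0 0 0 0 0 25"}}

```text
time: 11.95
tool_pos: [0.4579, -0.1946, 0.1907]
tcp_rot: [-0.045, 3.139, -0.001]
wrist_force: [-0.3, 0.4, -1.7]
width: 0.391
```

```bash
python3 - <<'E'
from h import *
plan([.470,-.1935,.189],91.6,20,25)
snap('side','s6'); crop('s6',310,150,420,270,5)
snap('top','t6'); crop('t6',330,140,410,240,5)
E
```

```text
t 11.95 pos [ 0.4579 -0.1946  0.1907] yaw 91.66 tilt zx,zy [ 0.0019 -0.0009] F [-0.26  0.39 -1.66] w 0.391 q [-0.45 -0.05  2.02  0.    1.16 -2.05]
world d mm [12.0599  1.0759 -1.6759] rotvec total [-0.0009  0.0019  0.001 ] n 1
-0.001 0.002 0.001 -12.1 0.7 1.7 25
```

View pics/s6_c310_150.png

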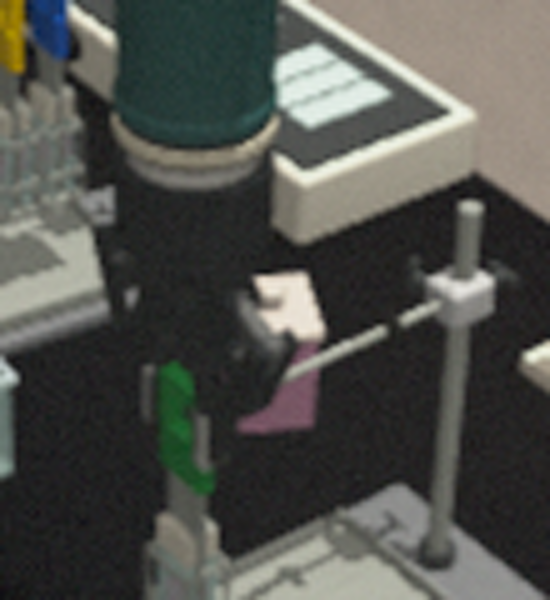

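View pics/t6_c330_140.png

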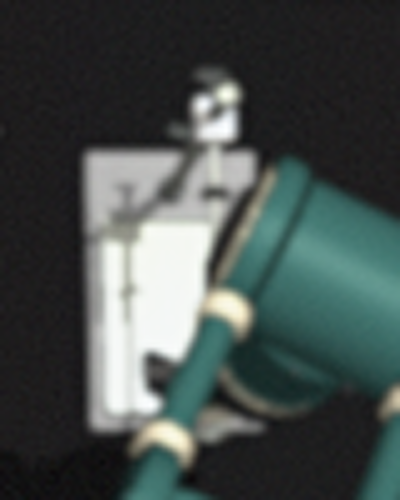

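```bash
python3 - <<'E'
from h import *
im=cv2.imread('pics/s6.png')
sc=5;x0,y0,x1,y1=310,150,420,270
big=cv2.resize(im[y0:y1,x0:x1],None,fx=sc,fy=sc,interpolation=cv2.INTER_CUBIC)
def P(p): 
    uv=pix('s6',p)[0]; return tuple(int(v) for v in ((uv-[x0,y0]+.5)*sc-.5))
e=np.array([.458,-.1946,.1907+.019]); a=np.radians(1.66); ex=np.array([np.cos(a),np.sin(a),0]); ey=np.array([-ex[1],ex[0],0]);ez=np.array([0,0,1.])
def box(c,hx,hy,z0,z1,col):
    cs=[c+sx*hx*ex+sy*hy*ey+z*ez for z in(z0,z1) for sx,sy in((-1,-1),(1,-1),(1,1),(-1,1))]
    for i in range(4):
        for A,B in((i,(i+1)%4),(4+i,4+(i+1)%4),(i,4+i)): cv2.line(big,P(cs[A]),P(cs[B]),col,1)
box(e,.005,.017,-.040,.021,(255,255,255))
box(e,.014,.018,-.150,-.070,(0,255,255))
rod=np.array([.6445,-.189,0]);d=-ex
pts=[rod+d*s+ez*(.201+max(0,s-.15)) for s in(0,.055,.15,.16)]
for A,B in zip(pts,pts[1:]): cv2.line(big,P(A),P(B),(0,0,255),1)
cv2.imwrite('pics/ov6.png',big)
E
```

```text
(no output)
```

View pics/ov6.png

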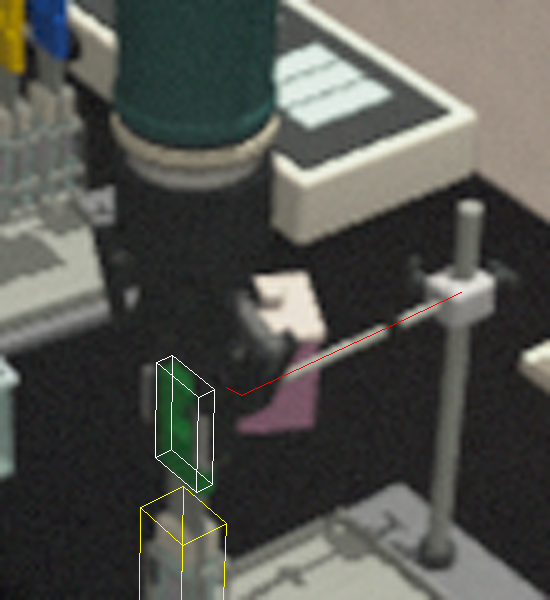

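>>> {"method": "servo_tool", "body": {"targets": "0 0.001 0 -4 0.3 0.5 25; 0 0 0 -5 0 0.5 25; 0 0 0 -5 0 0.3 25; 0 0 0 -4 0 0 25"}}

```text
time: 12.38
tool_pos: [0.4776, -0.1938, 0.1908]
tcp_rot: [-0.045, 3.138, -0.003]
wrist_force: [-0.1, -0.0, -1.5]
width: 0.391
```

```bash
python3 - <<'E'
from h import *
plan([.4846,-.1935,.1884],91.6,20,25)
E
```

```text
t 12.38 pos [ 0.4776 -0.1938  0.1908] yaw 91.65 tilt zx,zy [ 0.0031 -0.0021] F [-0.11 -0.02 -1.51] w 0.391 q [-0.43 -0.01  1.99 -0.    1.16 -2.03]
world d mm [ 6.9829  0.3116 -2.3556] rotvec total [-0.0022  0.003   0.0009] n 1
-0.002 0.003 0.001 -7 0.1 2.4 25
```

>>> {"method": "servo_tool", "body": {"targets": "-0.001 0.002 0 -3 0 1.4 25; 0 0 0 -3 0 1.4 25; 0 0 0 -3 0 1.4 25"}}

```text
time: 12.63
tool_pos: [0.4888, -0.1936, 0.1868]
tcp_rot: [-0.046, 3.139, -0.002]
wrist_force: [0.8, -0.1, -1.6]
width: 0.389
```

```bash
python3 - <<'E'
from h import *
plan([.4945,-.1932,.184],91.6,20,25)
E
```

```text
t 12.63 pos [ 0.4888 -0.1936  0.1868] yaw 91.68 tilt zx,zy [ 0.002  -0.0016] F [ 0.78 -0.09 -1.62] w 0.389 q [-0.42  0.01  1.97 -0.    1.15 -2.02]
world d mm [ 5.708   0.4473 -2.7844] rotvec total [-0.0016  0.002   0.0014] n 1
-0.002 0.002 0.001 -5.7 0.3 2.8 25
```

>>> {"method": "servo_tool", "body": {"targets": "-0.001 0.001 0 -3 0.2 1.6 25; 0 0 0 -3 0 1.6 25; 0 0 0 -3 0 1.2 25; 0 0 0 -3 0 0.3 25"}}

```text
time: 12.97
tool_pos: [0.5017, -0.1928, 0.1806]
tcp_rot: [0.046, -3.141, -0.0]
wrist_force: [0.4, 1.0, -2.5]
width: 0.386
```

```bash
python3 - <<'E'
from h import *
plan([.577,-.1915,.181],91.6,20,25)
snap('side','s7'); crop('s7',310,150,420,270,5)
E
```

```text
t 12.97 pos [ 0.5017 -0.1928  0.1806] yaw 91.69 tilt zx,zy [-0.0006  0.0001] F [ 0.37  1.   -2.47] w 0.386 q [-0.41  0.04  1.95 -0.    1.15 -2.01]
world d mm [75.2957  1.3427  0.3551] rotvec total [ 0.0001 -0.0006  0.0015] n 4
0 -0 0 -18.8 -0.2 -0.1 25; 0 -0 0 -18.8 -0.2 -0.1 25; 0 -0 0 -18.8 -0.2 -0.1 25; 0 -0 0 -18.8 -0.2 -0.1 25
```

View pics/s7_c310_150.png

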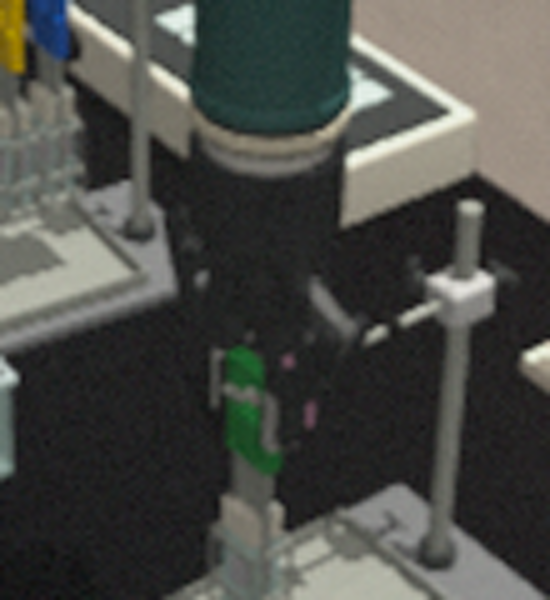

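>>> {"method": "servo_tool", "body": {"targets": "0 0 0 -5 0 0 25; 0 0 0 -9 0 0 25; 0 0 0 -10 -0.1 0 25; 0 0 0 -10 -0.1 0 25; 0 0 0 -10 -0.1 0 25; 0 0 0 -8 -0.1 0 25; 0 0 0 -6 0 0 25; 0 0 0 -3 0 0 25"}}

```text
time: 13.68
tool_pos: [0.5707, -0.1914, 0.1808]
tcp_rot: [-0.046, 3.14, -0.0]
wrist_force: [0.2, -0.3, -0.4]
width: 0.393
```

```bash
python3 - <<'E'
from h import *
plan([.580,-.1909,.181],91.6,20,25)
E
```

```text
t 13.68 pos [ 0.5707 -0.1914  0.1808] yaw 91.68 tilt zx,zy [ 0.0014 -0.0002] F [ 0.17 -0.33 -0.38] w 0.393 q [-0.37  0.16  1.82  0.    1.16 -1.97]
world d mm [9.2933 0.4865 0.1767] rotvec total [-0.0002  0.0014  0.0014] n 1
-0 0.001 0.001 -9.3 0.2 -0.2 25
```

>>> {"method": "servo_tool", "body": {"targets": "0 0 0 -3 0 0 25; 0 0 0 -2.5 0 0 25; 0 0 0 -2 0 0 25; 0 0 0 -1 0 0 25"}}

```text
time: 14.02
tool_pos: [0.5805, -0.1909, 0.1803]
tcp_rot: [-0.047, 3.141, 0.0]
wrist_force: [-1.4, 0.7, -1.7]
width: 0.396
```

>>> {"method": "servo_tool", "body": {"targets": "0 0 0 -1.5 0 0 25; 0 0 0 -1 0 0 25"}}

```text
time: 14.18
tool_pos: [0.5827, -0.1909, 0.1803]
tcp_rot: [0.047, -3.141, -0.0]
wrist_force: [-1.4, 0.4, -1.9]
width: 0.392
```

>>> {"method": "servo_tool", "body": {"targets": "0 0 0 -1.5 0 0 25; 0 0 0 -1 0 0 25"}}

```text
time: 14.35
tool_pos: [0.585, -0.1908, 0.1804]
tcp_rot: [0.046, -3.141, -0.0]
wrist_force: [0.3, 0.1, -1.4]
width: 0.392
```

>>> {"method": "servo_tool", "body": {"targets": "0 0 0 -1.5 0 0 25; 0 0 0 -0.5 0 0 25"}}

```text
time: 14.52
tool_pos: [0.5862, -0.1908, 0.1803]
tcp_rot: [0.046, -3.139, -0.001]
wrist_force: [-1.6, -1.2, -0.2]
width: 0.39
```

>>> {"method": "servo_tool", "body": {"targets": "0 0 0 -1.5 0 0 25; 0 0 0 -0.5 0 0 25"}}

```text
time: 14.68
tool_pos: [0.5868, -0.1908, 0.1801]
tcp_rot: [0.046, -3.136, -0.001]
wrist_force: [-3.3, -0.3, -0.1]
width: 0.39
```

>>> {"method": "servo_tool", "body": {"targets": "0 0 0 0.3 0 2 25; 0 0 0 0 0 2 25; 0 0 0 0 0 2 25"}}

```text
time: 14.93
tool_pos: [0.5863, -0.1908, 0.1742]
tcp_rot: [0.046, -3.135, -0.001]
wrist_force: [-2.5, -0.5, 0.6]
width: 0.392
```

```bash
python3 - <<'E'
from h import *
plan([.5865,-.1908,.1725],91.6,20,25)
snap('side','s8'); crop('s8',330,150,440,270,5)
E
```

```text
t 14.93 pos [ 0.5863 -0.1908  0.1742] yaw 91.69 tilt zx,zy [-0.0059  0.0003] F [-2.53 -0.48  0.56] w 0.392 q [-0.35  0.2   1.79 -0.    1.16 -1.95]
world d mm [ 0.2479  0.0381 -1.7332] rotvec total [ 0.0005 -0.0059  0.0015] n 1
0 -0.006 0.002 -0.3 0 1.7 25
```

View pics/s8_c330_150.png

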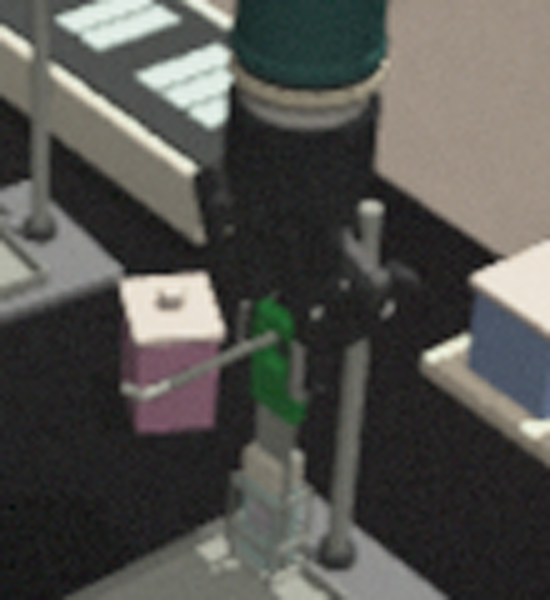

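>>> {"method": "servo_tool", "body": {"targets": "0 0 0 0 0 1 25; 0 0 0 0 0 0.8 25; 0 0 0 0 0 0 25"}}

```text
time: 15.23
tool_pos: [0.5863, -0.1909, 0.1739]
tcp_rot: [0.046, -3.136, -0.0]
wrist_force: [-3.6, 0.7, 0.9]
width: 0.393
```

>>> {"method": "servo_tool", "body": {"targets": "0 0 0 0 0 0.8 25; 0 0 0 0 0 0 25"}}

```text
time: 15.4
tool_pos: [0.5863, -0.191, 0.1739]
tcp_rot: [0.046, -3.136, -0.0]
wrist_force: [-3.7, -0.0, 1.7]
width: 0.388
```

>>> {"method": "servo_tool", "body": {"targets": "0 0 0 0.8 0 0 25; 0 0 0 0.3 0 0 25; 0 0 0 0 0 0 32; 0 0 0 0 0 0 34; 0 0 0 0 0 0 37; 0 0 0 0 0 0 42; 0 0 0 0 0 0 60; 0 0 0 0 0 0 85"}}

```text
time: 16.07
tool_pos: [0.5882, -0.1912, 0.1734]
tcp_rot: [-0.046, 3.14, -0.001]
wrist_force: [-0.9, 0.1, 0.2]
width: 0.756
```

```bash
python3 - <<'E'
from h import *
st()
snap('side','s9'); crop('s9',330,150,440,270,5)
E
```

```text
t 16.07 pos [ 0.5882 -0.1912  0.1734] yaw 91.67 tilt zx,zy [ 0.0014 -0.0008] F [-0.89  0.14  0.21] w 0.756 q [-0.35  0.2   1.79 -0.    1.15 -1.95]
```

View pics/s9_c330_150.png

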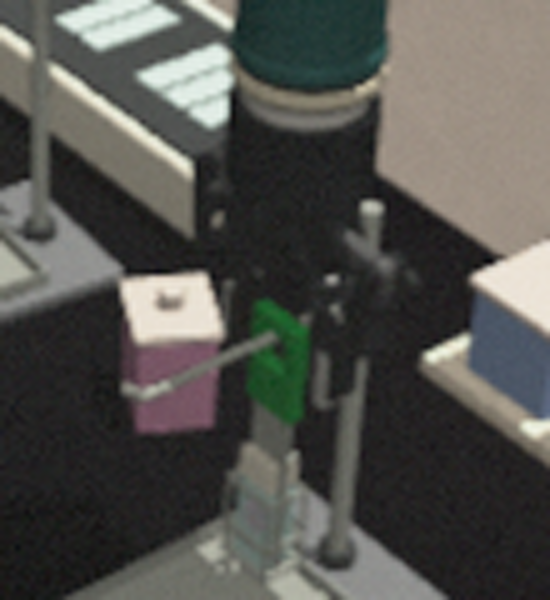

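>>> {"method": "servo_tool", "body": {"targets": "0 0 0 0 0 -8 85; 0 0 0 0 0 -22 85; 0 0 0 0 0 -35 85; 0 0 0 0 0 -35 85; 0 0 0.01 0 15 -18 85; 0 0 0.01 0 30 -4 85; 0 0 0.01 -0.4 38 0 85; 0 0 0.01 -0.4 38 0 85"}}

```text
time: 16.78
tool_pos: [0.5881, -0.0738, 0.3044]
tcp_rot: [0.037, 3.138, -0.004]
wrist_force: [0.6, 0.3, 0.0]
width: 0.993
```

>>> {"method": "servo_tool", "body": {"targets": "0 0 0.01 -0.4 38 0 85; 0 0 0.01 -0.4 38 0 85; 0 0 0.01 -0.4 38 0 85; 0 0 0.01 -0.4 38 0 85; 0 0 0.01 -0.4 35 0 85"}}

```text
time: 17.2
tool_pos: [0.5992, 0.1208, 0.3114]
tcp_rot: [0.124, 3.125, -0.003]
wrist_force: [1.0, -0.1, -0.2]
width: 0.994
```

```bash
python3 - <<'E'
from h import *
plan([.5935,.1885,.28],85.5,30,85)
E
```

```text
t 17.20 pos [0.5992 0.1208 0.3114] yaw 85.46 tilt zx,zy [ 0.0141 -0.0024] F [ 0.97 -0.09 -0.19] w 0.994 q [ 0.16  0.1   1.65 -0.    1.38 -1.33]
world d mm [ -5.6575  67.6779 -31.4105] rotvec total [-0.0013  0.0143 -0.0008] n 3
-0 0.005 -0 3.8 22.4 10.4 85; -0 0.005 -0 3.8 22.3 10.4 85; -0 0.005 -0 3.7 22.3 10.4 85
```

>>> {"method": "servo_tool", "body": {"targets": "0 0.005 0 4 22 6 85; 0 0.005 0 3 16 8 85; 0 0.004 0 2 9 8 85; 0 0 0 1 4 4 85; 0 0 0 0 1 2 85; 0 0 0 0 0 0 85"}}

```text
time: 17.7
tool_pos: [0.5935, 0.1843, 0.2864]
tcp_rot: [0.11, 3.134, 0.004]
wrist_force: [-0.1, -0.3, 0.1]
width: 0.995
```

```bash
python3 - <<'E'
from h import *
plan([.5935,.1885,.203],85.5,30,85)
E
```

```text
t 17.70 pos [0.5935 0.1843 0.2864] yaw 85.97 tilt zx,zy [0.0056 0.0021] F [-0.13 -0.32  0.07] w 0.995 q [ 0.26  0.13  1.66  0.    1.34 -1.24]
world d mm [ -0.0192   4.2216 -83.3515] rotvec total [0.0025 0.0054 0.0082] n 3
0.001 0.002 0.003 0.3 1.3 27.8 85; 0.001 0.002 0.003 0.2 1.4 27.8 85; 0.001 0.002 0.003 0.2 1.4 27.8 85
```

>>> {"method": "servo_tool", "body": {"targets": "0.001 0.002 0.003 0.2 2 8 85; 0.001 0.002 0.003 0.2 1.5 14 85; 0 0 0.001 0 0.5 16 85; 0 0 0 0 0 14 85; 0 0 0 0 0 9 85; 0 0 0 0 0 5 85; 0 0 0 0 0 0 85"}}

```text
time: 18.28
tool_pos: [0.5949, 0.1818, 0.2147]
tcp_rot: [0.137, 3.137, -0.002]
wrist_force: [0.0, 0.0, -0.6]
width: 0.999
```

```bash
python3 - <<'E'
from h import *
plan([.5935,.1885,.2015],85.5,30,85)
E
```

```text
t 18.28 pos [0.5949 0.1818 0.2147] yaw 85.00 tilt zx,zy [ 0.002  -0.0016] F [ 0.01  0.04 -0.58] w 0.999 q [ 0.26  0.17  1.74 -0.    1.22 -1.23]
world d mm [ -1.3598   6.6825 -13.1955] rotvec total [-0.0014  0.0021 -0.0087] n 1
-0.001 0.002 -0.009 2 6.6 13.2 85
```

>>> {"method": "servo_tool", "body": {"targets": "0 0.001 -0.003 0.6 3 4 85; 0 0 -0.003 0.5 2 4 85; 0 0 0 0 0 3 85; 0 0 0 0 0 0 85"}}

```text
time: 18.62
tool_pos: [0.5949, 0.1867, 0.2035]
tcp_rot: [0.129, 3.137, -0.002]
wrist_force: [-0.1, 0.5, 0.4]
width: 0.994
```

```bash
python3 - <<'E'
from h import *
plan([.5935,.1885,.2015],85.5,30,85)
snap('side','s10'); crop('s10',265,100,375,230,5)
E
```

```text
t 18.62 pos [0.5949 0.1867 0.2035] yaw 85.30 tilt zx,zy [ 0.0021 -0.0012] F [-0.13  0.54  0.38] w 0.994 q [ 0.27  0.19  1.75 -0.    1.2  -1.22]
world d mm [-1.413   1.8202 -1.9629] rotvec total [-0.0011  0.0021 -0.0035] n 1
-0.001 0.002 -0.003 1.6 1.7 2 85
```

View pics/s10_c265_100.png

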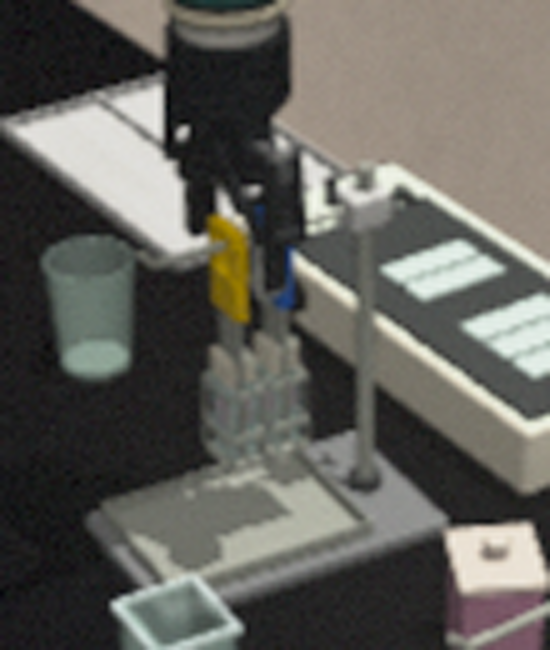

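Close on yellow.

>>> {"method": "servo_tool", "body": {"targets": "0 0.001 -0.002 1 1.2 1.3 60; 0 0.001 -0.001 0.4 0.4 0 46; 0 0 0 0 0 0 42; 0 0 0 0 0 0 39; 0 0 0 0 0 0 36; 0 0 0 0 0 0 33; 0 0 0 0 0 0 28", "newtons": 40}}

```text
time: 19.25
tool_pos: [0.5949, 0.1895, 0.2051]
tcp_rot: [0.122, 3.135, 0.001]
wrist_force: [-1.3, 0.5, -0.3]
width: 0.393
```

>>> {"method": "servo_tool", "body": {"targets": "0 0 0 0 0 -2 25; 0 0 0 0 0 -2 25; 0 0 0 0 0 -1.5 25; 0 0 0 0 0 -1.5 25; 0 0 0 0 0 -1 25; 0 0 0 0 0 -0.5 25"}}

```text
time: 19.75
tool_pos: [0.5939, 0.189, 0.2126]
tcp_rot: [0.123, 3.138, -0.001]
wrist_force: [0.2, -0.6, -1.2]
width: 0.391
```

```bash
python3 - <<'E'
from h import *
st()
E
```

```text
t 19.75 pos [0.5939 0.189  0.2126] yaw 85.52 tilt zx,zy [ 0.0014 -0.0007] F [ 0.19 -0.55 -1.25] w 0.391 q [ 0.27  0.18  1.74 -0.    1.22 -1.22]
```

>>> {"method": "servo_tool", "body": {"targets": "0 0 0 2 0 -1 25; 0 0 0 6 0 0 25; 0 0 0 8 0 0 25; 0 0 0 8 0 0 25; 0 0 0 8 0 0 25; 0 0 0 5 0 0 25; 0 0 0 3 0 0 25"}}

```text
time: 20.33
tool_pos: [0.5493, 0.1922, 0.2133]
tcp_rot: [0.123, 3.139, -0.001]
wrist_force: [-0.3, -0.6, -1.9]
width: 0.394
```

```bash
python3 - <<'E'
from h import *
plan([.549,.1922,.2135],85.5,30,25)
E
```

```text
t 20.33 pos [0.5493 0.1922 0.2133] yaw 85.51 tilt zx,zy [ 0.0002 -0.0008] F [-0.34 -0.63 -1.87] w 0.394 q [ 0.29  0.1   1.83 -0.    1.21 -1.2 ]
world d mm [-0.3419 -0.0375  0.2364] rotvec total [-0.0008  0.0002  0.0001] n 1
-0.001 0 0 0.3 -0.1 -0.2 25
```

Same ramp as before.

>>> {"method": "servo_tool", "body": {"targets": "0 0 0 2.5 0 -2 25; 0 0 0 3 0 -2 25; 0 0 0 3 0 -1.5 25; 0 0 0 3 0 -1.5 25"}}

```text
time: 20.67
tool_pos: [0.5359, 0.1934, 0.2208]
tcp_rot: [0.122, 3.139, -0.001]
wrist_force: [0.3, 0.3, -1.5]
width: 0.395
```

```bash
python3 - <<'E'
from h import *
st()
E
```

```text
t 20.67 pos [0.5359 0.1934 0.2208] yaw 85.54 tilt zx,zy [ 0.0003 -0.0009] F [ 0.27  0.26 -1.5 ] w 0.395 q [ 0.3   0.07  1.85 -0.    1.22 -1.19]
```

>>> {"method": "servo_tool", "body": {"targets": "0 0 0 5 0 -1 25; 0 0 0 8 0 0 25; 0 0 0 10 0 0 25; 0 0 0 10 0 -4 25; 0 0 0 8 0 -8 25; 0 0 0 4 0 -8 25; 0 0 0 2 -6 -8 25; 0 0 0 0 -10 -6 25"}}

```text
time: 21.33
tool_pos: [0.481, 0.1818, 0.2583]
tcp_rot: [-0.118, -3.138, 0.001]
wrist_force: [0.6, 0.5, -2.5]
width: 0.39
```

>>> {"method": "servo_tool", "body": {"targets": "0 0 -0.006 0 -14 0 25; 0 0 -0.006 0 -18 0 25; 0 0 -0.006 0 -20 0 25; 0 0 -0.006 0.3 -20 0 25; 0 0 -0.006 0.3 -20 0 25; 0 0 -0.006 0.4 -20 0 25; 0 0 -0.006 0.5 -20 0 25; 0 0 -0.006 0.6 -20 0 25"}}

```text
time: 22.0
tool_pos: [0.4744, 0.0203, 0.2701]
tcp_rot: [0.033, 3.125, -0.001]
wrist_force: [0.1, -0.8, -2.2]
width: 0.392
```

>>> {"method": "servo_tool", "body": {"targets": "0 0 -0.006 1 -20 0.5 25; 0 0 -0.006 1.2 -20 1 25; 0 0 -0.006 1.2 -20 1 25; 0 0 -0.006 1.2 -20 1 25; 0 0 -0.006 1.5 -20 1 25; 0 0 -0.006 1.5 -20 1 25; 0 0 -0.006 1.5 -18 1 25; 0 0 -0.006 1.5 -15 1 25"}}

```text
time: 22.67
tool_pos: [0.4626, -0.1494, 0.2723]
tcp_rot: [-0.038, 3.113, -0.014]
wrist_force: [-0.1, 0.2, -1.0]
width: 0.388
```

```bash
python3 - <<'E'
from h import *
plan([.455,-.1945,.193],91.6,15,25)
E
```

```text
t 22.67 pos [ 0.4626 -0.1494  0.2723] yaw 91.40 tilt zx,zy [ 0.0289 -0.0087] F [-0.07  0.2  -0.97] w 0.388 q [-0.37 -0.15  1.96  0.    1.3  -1.96]
world d mm [ -7.5939 -45.0971 -79.2869] rotvec total [-0.0095  0.0287 -0.0034] n 7
-0.001 0.004 -0 1.6 -6.3 11.3 25; -0.001 0.004 -0 1.5 -6.3 11.3 25; -0.001 0.004 -0 1.5 -6.3 11.3 25; -0.001 0.004 -0 1.4 -6.4 11.3 25; -0.001 0.004 -0 1.4 -6.4 11.3 25; -0.001 0.004 -0 1.4 -6.4 11.3 25; -0.001 0.004 -0 1.3 -6.4 11.3 25
```

>>> {"method": "servo_tool", "body": {"targets": "-0.003 0.008 0 3 -12 6 25; -0.003 0.008 0 4 -12 10 25; -0.002 0.008 0 3 -8 14 25; 0 0.004 0 1 -3 16 25; 0 0 0 0 0 14 25; 0 0 0 0 0 8 25; 0 0 0 0 0 4 25; 0 0 0 0 0 0 25"}}

```text
time: 23.33
tool_pos: [0.4516, -0.1973, 0.2026]
tcp_rot: [-0.024, 3.135, -0.014]
wrist_force: [0.0, 0.7, -2.6]
width: 0.394
```

```bash
python3 - <<'E'
from h import *
plan([.458,-.1943,.1935],91.6,20,25)
E
```

```text
t 23.33 pos [ 0.4516 -0.1973  0.2026] yaw 90.89 tilt zx,zy [ 0.0068 -0.0087] F [ 0.03  0.69 -2.63] w 0.394 q [-0.46 -0.07  2.02 -0.01  1.18 -2.04]
world d mm [ 6.4366  2.9785 -9.1218] rotvec total [-0.0088  0.0066 -0.0123] n 1
-0.009 0.007 -0.012 -6.4 3 9.1 25
```

>>> {"method": "servo_tool", "body": {"targets": "-0.004 0.004 -0.006 -2 1.5 4 25; -0.003 0.002 -0.004 -2 0.7 3 25; 0 0 0 -1 0 1 25; 0 0 0 0 0 0 25"}}

```text
time: 23.67
tool_pos: [0.4582, -0.1947, 0.1957]
tcp_rot: [-0.044, 3.139, -0.003]
wrist_force: [0.8, -0.3, -1.4]
width: 0.39
```

```bash
python3 - <<'E'
from h import *
plan([.478,-.1937,.193],91.6,20,25)
snap('side','s11'); crop('s11',310,150,420,270,5)
im=cv2.imread('pics/s11.png')
sc=5;x0,y0,x1,y1=310,150,420,270
big=cv2.resize(im[y0:y1,x0:x1],None,fx=sc,fy=sc,interpolation=cv2.INTER_CUBIC)
s=bot.read_state()
def P(p): 
    uv=pix('s11',p)[0]; return tuple(int(v) for v in ((uv-[x0,y0]+.5)*sc-.5))
e=s['tool_pos']+[0,0,.019-.0037]; a=np.radians(1.66); ex=np.array([np.cos(a),np.sin(a),0]); ey=np.array([-ex[1],ex[0],0]);ez=np.array([0,0,1.])
def box(c,hx,hy,z0,z1,col):
    cs=[c+sx*hx*ex+sy*hy*ey+z*ez for z in(z0,z1) for sx,sy in((-1,-1),(1,-1),(1,1),(-1,1))]
    for i in range(4):
        for A,B in((i,(i+1)%4),(4+i,4+(i+1)%4),(i,4+i)): cv2.line(big,P(cs[A]),P(cs[B]),col,1)
box(e,.005,.017,-.040,.021,(255,255,255))
cv2.imwrite('pics/ov11.png',big)
E
```

```text
t 23.67 pos [ 0.4582 -0.1947  0.1957] yaw 91.60 tilt zx,zy [ 0.0027 -0.0021] F [ 0.78 -0.33 -1.43] w 0.390 q [-0.45 -0.05  2.02 -0.    1.17 -2.05]
world d mm [19.8204  1.0131 -2.7353] rotvec total [-0.0022  0.0026  0.    ] n 2
-0.001 0.001 0 -9.9 0.2 1.4 25; -0.001 0.001 0 -9.9 0.2 1.4 25
```

View pics/ov11.png

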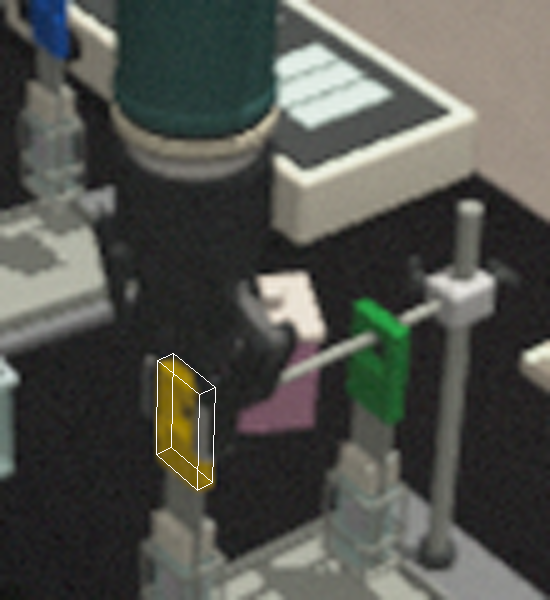

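>>> {"method": "servo_tool", "body": {"targets": "0 0.001 0 -4 0.3 1 25; 0 0 0 -5 0 1 25; 0 0 0 -5 0 0.5 25; 0 0 0 -4 0 0.3 25"}}

```text
time: 24.05
tool_pos: [0.4783, -0.1939, 0.1944]
tcp_rot: [-0.044, 3.137, -0.005]
wrist_force: [0.8, 0.0, -2.5]
width: 0.39
```

```bash
python3 - <<'E'
from h import *
plan([.4895,-.1935,.1904],91.6,20,25)
E
```

```text
t 24.05 pos [ 0.4783 -0.1939  0.1944] yaw 91.62 tilt zx,zy [ 0.0042 -0.0034] F [ 0.84  0.01 -2.48] w 0.390 q [-0.43 -0.01  1.98 -0.    1.17 -2.03]
world d mm [11.162   0.4115 -3.989 ] rotvec total [-0.0035  0.0041  0.0003] n 1
-0.004 0.004 0 -11.2 0.1 4 25
```

>>> {"method": "servo_tool", "body": {"targets": "-0.001 0.002 0 -3 0 1.4 25; -0.001 0.001 0 -3 0 1.4 25; 0 0 0 -3 0 1.2 25"}}

```text
time: 24.3
tool_pos: [0.4894, -0.1937, 0.1905]
tcp_rot: [-0.045, 3.139, -0.003]
wrist_force: [0.3, 0.3, -1.5]
width: 0.389
```

```bash
python3 - <<'E'
from h import *
plan([.4995,-.1932,.1848],91.6,20,25)
E
```

```text
t 24.30 pos [ 0.4894 -0.1937  0.1905] yaw 91.65 tilt zx,zy [ 0.0019 -0.0018] F [ 0.34  0.29 -1.5 ] w 0.389 q [-0.42  0.01  1.97 -0.    1.16 -2.02]
world d mm [10.0556  0.5043 -5.7439] rotvec total [-0.0018  0.0019  0.0009] n 1
-0.002 0.002 0.001 -10.1 0.2 5.8 25
```

>>> {"method": "servo_tool", "body": {"targets": "-0.001 0.001 0 -3 0.2 1.6 25; 0 0 0 -3 0 1.6 25; 0 0 0 -3 0 1.2 25; 0 0 0 -3 0 0.3 25"}}

```text
time: 24.63
tool_pos: [0.5025, -0.193, 0.1846]
tcp_rot: [0.045, -3.141, 0.0]
wrist_force: [0.4, 1.2, -1.7]
width: 0.393
```

```bash
python3 - <<'E'
from h import *
plan([.55,-.192,.1845],91.6,20,25)
snap('side','s12'); crop('s12',310,150,420,270,5)
E
```

```text
t 24.63 pos [ 0.5025 -0.193   0.1846] yaw 91.65 tilt zx,zy [-0.0005 -0.0002] F [ 0.4   1.16 -1.75] w 0.393 q [-0.41  0.04  1.95 -0.    1.15 -2.01]
world d mm [47.5344  1.0331 -0.0557] rotvec total [-0.0002 -0.0005  0.0008] n 3
-0 -0 0 -15.8 -0.1 0 25; -0 -0 0 -15.8 -0.1 0 25; -0 -0 0 -15.8 -0.1 0 25
```

View pics/s12_c310_150.png

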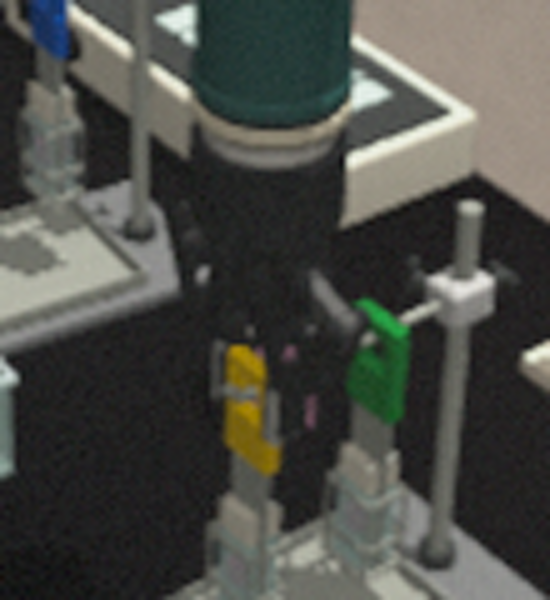

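>>> {"method": "servo_tool", "body": {"targets": "0 0 0 -5 0 0 25; 0 0 0 -9 0 0 25; 0 0 0 -10 -0.1 0 25; 0 0 0 -8 0 0 25; 0 0 0 -5 0 0 25; 0 0 0 -2 0 0 25; 0 0 0 -0.5 0 0 25"}}

```text
time: 25.27
tool_pos: [0.5479, -0.1919, 0.1848]
tcp_rot: [-0.045, 3.14, -0.001]
wrist_force: [0.2, 0.5, -2.3]
width: 0.388
```

```bash
python3 - <<'E'
from h import *
plan([.557,-.1918,.1845],91.6,20,25)
E
```

```text
t 25.27 pos [ 0.5479 -0.1919  0.1848] yaw 91.66 tilt zx,zy [ 0.0013 -0.0005] F [ 0.16  0.51 -2.31] w 0.388 q [-0.38  0.12  1.86  0.    1.16 -1.98]
world d mm [ 9.0782  0.1497 -0.3083] rotvec total [-0.0005  0.0013  0.0011] n 1
-0.001 0.001 0.001 -9.1 -0.1 0.3 25
```

>>> {"method": "servo_tool", "body": {"targets": "0 0 0 -2 0 1 25; 0 0 0 -2 0 1 25; 0 0 0 -1.5 0 1 25; 0 0 0 -0.5 0 1 25"}}

```text
time: 25.6
tool_pos: [0.5543, -0.1917, 0.1805]
tcp_rot: [-0.046, 3.141, -0.001]
wrist_force: [-0.0, -1.3, -1.1]
width: 0.391
```

>>> {"method": "servo_tool", "body": {"targets": "0 0 0 -1 0 0.5 25; 0 0 0 -0.5 0 0 25"}}

```text
time: 25.77
tool_pos: [0.5553, -0.1916, 0.1794]
tcp_rot: [0.045, -3.141, 0.0]
wrist_force: [-0.3, -0.2, -1.2]
width: 0.392
```

```bash
python3 - <<'E'
from h import *
st()
snap('side','s13'); crop('s13',330,150,440,270,5)
E
```

```text
t 25.77 pos [ 0.5553 -0.1916  0.1794] yaw 91.66 tilt zx,zy [-0.0002 -0.0002] F [-0.3  -0.16 -1.16] w 0.392 q [-0.37  0.14  1.85 -0.    1.15 -1.97]
```

View pics/s13_c330_150.png

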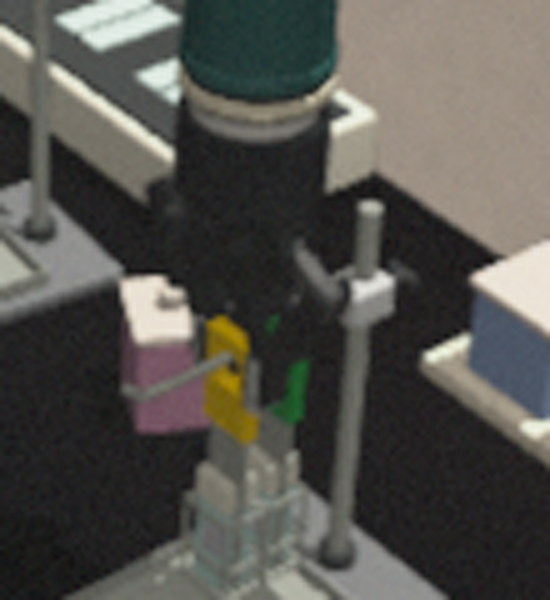

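Continue gently until contact.

>>> {"method": "servo_tool", "body": {"targets": "0 0 0 -1 0 0 25; 0 0 0 -0.8 0 0 25"}}

```text
time: 25.98
tool_pos: [0.557, -0.1916, 0.1795]
tcp_rot: [0.045, -3.141, 0.0]
wrist_force: [-0.5, -0.3, -2.5]
width: 0.382
```

>>> {"method": "servo_tool", "body": {"targets": "0 0 0 -1 0 0 25; 0 0 0 -0.6 0 0 25"}}

```text
time: 26.15
tool_pos: [0.5587, -0.1916, 0.1797]
tcp_rot: [0.045, -3.141, 0.0]
wrist_force: [0.4, -0.4, -1.3]
width: 0.392
```

>>> {"method": "servo_tool", "body": {"targets": "0 0 0 -0.8 0 0 25; 0 0 0 -0.4 0 0 25"}}

```text
time: 26.32
tool_pos: [0.5601, -0.1916, 0.1798]
tcp_rot: [0.045, -3.141, 0.001]
wrist_force: [-0.3, 0.5, -2.3]
width: 0.394
```

```bash
python3 - <<'E'
from h import *
st()
snap('side','s14'); crop('s14',350,170,420,270,7)
E
```

```text
t 26.32 pos [ 0.5601 -0.1916  0.1798] yaw 91.64 tilt zx,zy [-0.     -0.0004] F [-0.33  0.46 -2.27] w 0.394 q [-0.37  0.15  1.84 -0.    1.15 -1.97]
```

View pics/s14_c350_170.png

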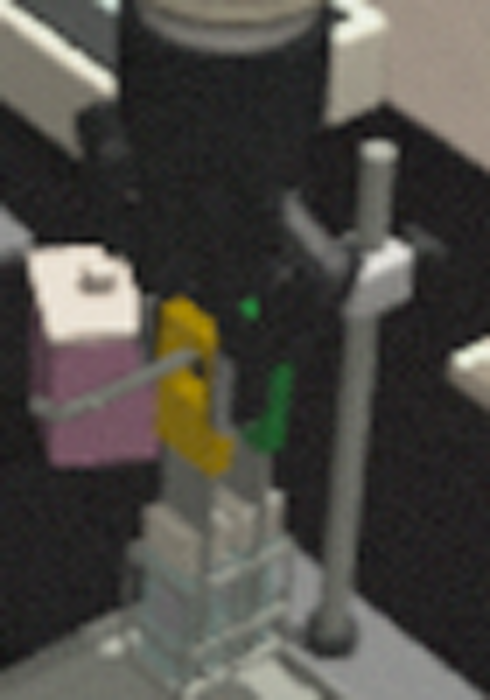

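```bash
cat >> h.py <<'E'
def overlay(tag,out,win,sc,items,yawdeg):
    im=cv2.imread(f'pics/{tag}.png'); x0,y0,x1,y1=win
    big=cv2.resize(im[y0:y1,x0:x1],None,fx=sc,fy=sc,interpolation=cv2.INTER_CUBIC)
    a=np.radians(yawdeg); ex=np.array([np.cos(a),np.sin(a),0]); ey=np.array([-ex[1],ex[0],0]);ez=np.array([0,0,1.])
    def P(p): uv=pix(tag,p)[0]; return tuple(int(v) for v in ((uv-[x0,y0]+.5)*sc-.5))
    for c,hx,hy,z0,z1,col in items:
        c=np.array(c); cs=[c+sx*hx*ex+sy*hy*ey+z*ez for z in(z0,z1) for sx,sy in((-1,-1),(1,-1),(1,1),(-1,1))]
        for i in range(4):
            for A,B in((i,(i+1)%4),(4+i,4+(i+1)%4),(i,4+i)): cv2.line(big,P(cs[A]),P(cs[B]),col,1)
    cv2.imwrite(f'pics/{out}.png',big)
def carrier(e,col): return [(e,.005,.017,-.040,.021,col),(e,.014,.018,-.150,-.070,col)]
E
python3 - <<'E'
from h import *
g=[.5865,-.191,.1925]; y=[.5601,-.1916,.1798+.019-.0037]
W=(350,170,420,270)
overlay('s14','ov14',W,7,carrier(g,(255,255,255))+carrier(y,(255,0,255)),1.6)
overlay('s11','ov11b',W,7,carrier(g,(255,255,255)),1.6)
a=cv2.imread('pics/ov14.png');b=cv2.imread('pics/ov11b.png'); o=np.hstack([a,b])[::1,::1]; cv2.imwrite('pics/ov14p.png',cv2.resize(o,None,fx=.8,fy=.8))
E
```

```text
(no output)
```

View pics/ov14p.png

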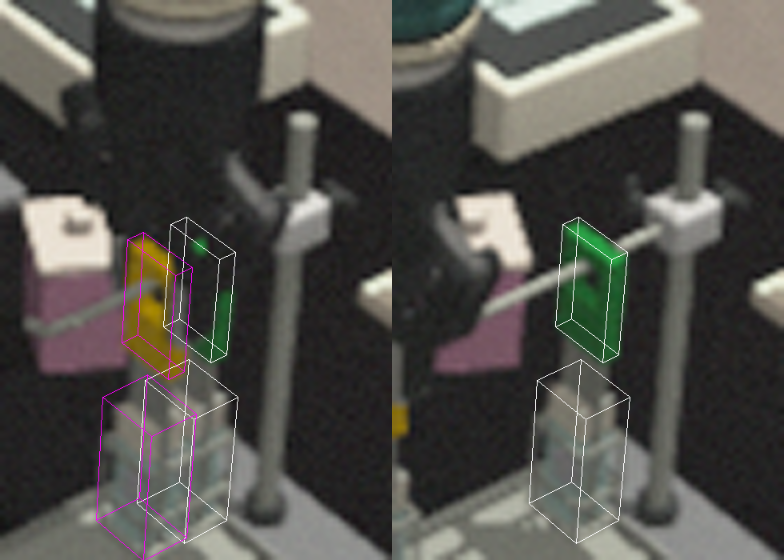

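>>> {"method": "servo_tool", "body": {"targets": "0 0 0 -0.8 0 0 25; 0 0 0 -0.4 0 0 25; 0 0 0 0 0 0 25"}}

```text
time: 26.62
tool_pos: [0.5613, -0.1915, 0.1797]
tcp_rot: [0.045, -3.141, 0.0]
wrist_force: [0.3, -0.6, -1.0]
width: 0.39
```

```bash
python3 - <<'E'
from h import *
st()
snap('side','s15')
a=cv2.imread('pics/s14.png')[205:270,360:400];b=cv2.imread('pics/s15.png')[205:270,360:400]; c=cv2.imread('pics/s11.png')[205:270,360:400]
cv2.imwrite('pics/cmp15.png',cv2.resize(np.hstack([c,a,b]),None,fx=6.5,fy=6.5,interpolation=cv2.INTER_CUBIC))
E
```

```text
t 26.62 pos [ 0.5613 -0.1915  0.1797] yaw 91.64 tilt zx,zy [-0.0004 -0.0003] F [ 0.32 -0.61 -1.03] w 0.390 q [-0.37  0.15  1.84 -0.    1.15 -1.97]
```

View pics/cmp15.png

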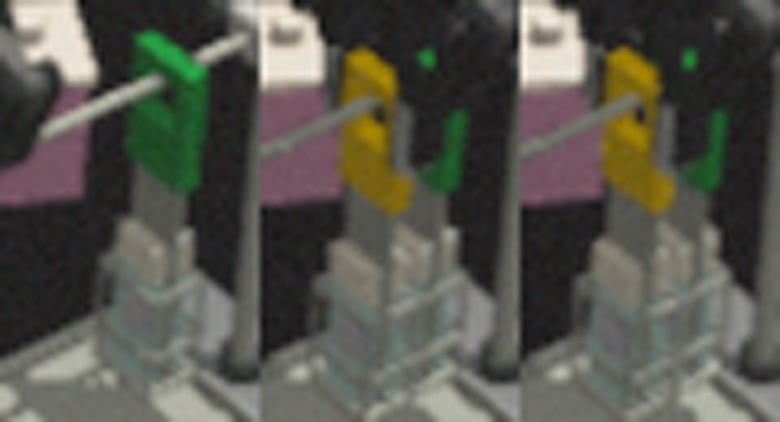

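>>> {"method": "servo_tool", "body": {"targets": "0 0 0 0 0 1.2 25; 0 0 0 0 0 1 25; 0 0 0 0 0 0.5 25"}}

```text
time: 26.92
tool_pos: [0.5614, -0.1916, 0.177]
tcp_rot: [0.045, -3.141, 0.001]
wrist_force: [-0.3, 0.1, -1.4]
width: 0.391
```

>>> {"method": "servo_tool", "body": {"targets": "0 0 0 0 0 0.8 25; 0 0 0 0 0 0 25"}}

```text
time: 27.08
tool_pos: [0.5615, -0.1916, 0.1765]
tcp_rot: [-0.045, 3.141, -0.001]
wrist_force: [-0.3, 0.1, 0.8]
width: 0.391
```

>>> {"method": "servo_tool", "body": {"targets": "0 0 0 0 0 0.7 25; 0 0 0 0 0 0 25"}}

```text
time: 27.25
tool_pos: [0.5615, -0.1916, 0.1764]
tcp_rot: [-0.045, 3.141, -0.001]
wrist_force: [-1.5, 0.4, 0.5]
width: 0.389
```

>>> {"method": "servo_tool", "body": {"targets": "0 0 0 0 0 0 32; 0 0 0 0 0 0 34; 0 0 0 0 0 0 37; 0 0 0 0 0 0 42; 0 0 0 0 0 0 60; 0 0 0 0 0 0 85; 0 0 0 0 0 0 85"}}

```text
time: 27.83
tool_pos: [0.5626, -0.192, 0.1771]
tcp_rot: [-0.045, 3.138, -0.002]
wrist_force: [-0.1, -0.0, 0.7]
width: 0.895
```

```bash
python3 - <<'E'
from h import *
st()
snap('side','s16'); crop('s16',350,170,420,270,7)
E
```

```text
t 27.83 pos [ 0.5626 -0.192   0.1771] yaw 91.64 tilt zx,zy [ 0.0031 -0.0015] F [-0.05 -0.02  0.67] w 0.895 q [-0.37  0.15  1.84 -0.    1.15 -1.97]
```

View pics/s16_c350_170.png

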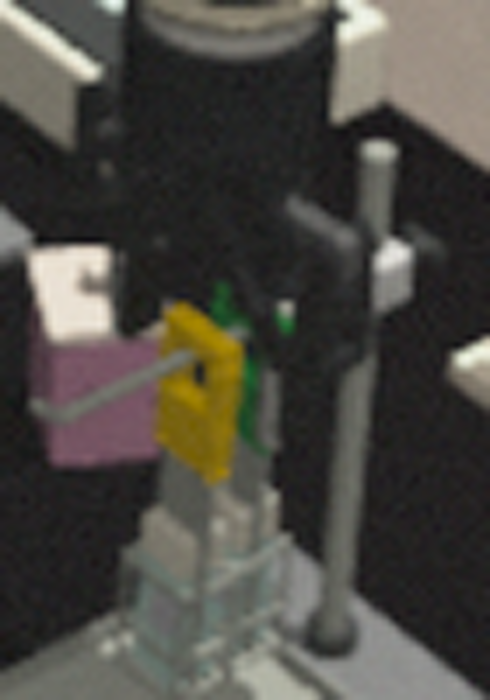

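>>> {"method": "servo_tool", "body": {"targets": "0 0 0 0 0 -6 85; 0 0 0 0 0 -20 85; 0 0 0 0 0 -35 85; 0 0 0 0 0 -35 85; 0 0 0.01 -2 15 -18 85; 0 0 0.01 -5 30 -4 85; 0 0 0.01 -5 36 0 85; 0 0 0.01 -5 36 0 85"}}

```text
time: 28.55
tool_pos: [0.5777, -0.0779, 0.3028]
tcp_rot: [0.037, 3.138, -0.005]
wrist_force: [0.6, 0.1, 0.2]
width: 0.994
```

>>> {"method": "servo_tool", "body": {"targets": "0 0 0.01 -5 36 0 85; 0 0 0.01 -5 36 0 85; 0 0 0.01 -5 36 0 85; 0 0 0.01 -4 33 0 85; 0 0 0.01 -3 28 0 85; 0 0.004 0 0 22 3 85; 0 0.004 0 2 12 6 85"}}

```text
time: 29.13
tool_pos: [0.6105, 0.1381, 0.302]
tcp_rot: [0.117, 3.132, 0.001]
wrist_force: [0.7, -0.3, -0.3]
width: 0.997
```

```bash
python3 - <<'E'
from h import *
plan([.626,.186,.29],85.5,30,85)
snap('side','s17')
b=[.626,.186,.2215]
overlay('s17','ov17',(265,130,355,230),6,carrier(b,(255,255,255)),-4.5)
snap('top','t17'); crop('t17',330,140,400,240,5)
E
```

```text
t 29.13 pos [0.6105 0.1381 0.302 ] yaw 85.71 tilt zx,zy [0.0077 0.0001] F [ 0.69 -0.3  -0.3 ] w 0.997 q [ 0.18  0.13  1.63 -0.    1.37 -1.31]
world d mm [ 15.4614  47.9194 -11.9932] rotvec total [0.0007 0.0077 0.0036] n 2
0 0.004 0.002 -5.9 24.5 6.1 85; 0 0.004 0.002 -5.8 24.5 6 85
```

View pics/ov17.png

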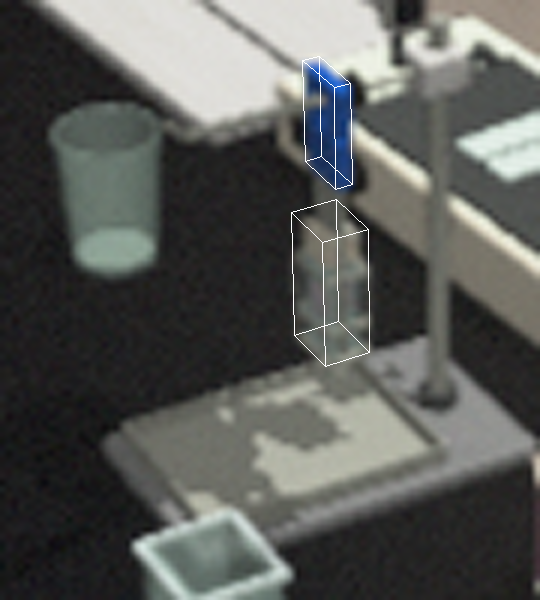

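View pics/t17_c330_140.png

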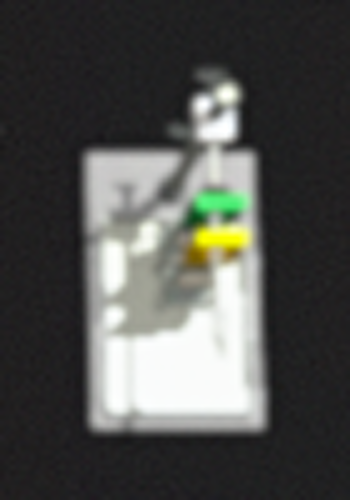

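>>> {"method": "servo_tool", "body": {"targets": "0 0.004 0.002 -6 16 2 85; 0 0.002 0.001 -5 9 4 85; 0 0 0 -3 4 4 85; 0 0 0 -1 1 2 85; 0 0 0 0 0 0 85; 0 0 0 0 0 0 85"}}

```text
time: 29.73
tool_pos: [0.6279, 0.1628, 0.2858]
tcp_rot: [-0.127, -3.135, 0.007]
wrist_force: [0.1, -0.4, -0.2]
width: 0.992
```

```bash
python3 - <<'E'
from h import *
plan([.626,.186,.215],85.5,30,85)
E
```

```text
t 29.73 pos [0.6279 0.1628 0.2858] yaw 85.37 tilt zx,zy [-0.0043 -0.0042] F [ 0.1  -0.38 -0.21] w 0.992 q [ 0.22  0.19  1.59 -0.    1.36 -1.27]
world d mm [ -1.8603  23.1779 -70.8393] rotvec total [-0.0045 -0.0039 -0.0023] n 3
-0.002 -0.001 -0.001 1.1 7.8 23.6 85; -0.002 -0.001 -0.001 1.2 7.7 23.6 85; -0.002 -0.001 -0.001 1.2 7.7 23.6 85
```

>>> {"method": "servo_tool", "body": {"targets": "-0.001 -0.001 0 0.8 9 0 85; -0.001 -0.001 0 0.8 7 0 85; -0.001 -0.001 0 0.4 3 6 85; 0 0 0 0 1 12 85; 0 0 0 0 0 12 85; 0 0 0 0 0 9 85; 0 0 0 0 0 5 85; 0 0 0 0 0 0 85"}}

```text
time: 30.4
tool_pos: [0.6265, 0.1831, 0.2369]
tcp_rot: [-0.13, -3.138, 0.003]
wrist_force: [-0.4, 0.4, -0.2]
width: 0.995
```

```bash
python3 - <<'E'
from h import *
plan([.626,.186,.202],85.5,30,85)
E
```

```text
t 30.40 pos [0.6265 0.1831 0.2369] yaw 85.26 tilt zx,zy [-0.0014 -0.0018] F [-0.44  0.39 -0.22] w 0.995 q [ 0.25  0.22  1.65 -0.    1.28 -1.24]
world d mm [ -0.5455   2.8993 -34.8754] rotvec total [-0.0019 -0.0013 -0.0042] n 2
-0.001 -0.001 -0.002 0.4 1.5 17.4 85; -0.001 -0.001 -0.002 0.4 1.4 17.4 85
```

>>> {"method": "servo_tool", "body": {"targets": "-0.001 -0.001 -0.002 0.3 1.5 8 85; 0 0 -0.001 0 0.8 10 85; 0 0 0 0 0 8 85; 0 0 0 0 0 4 85; 0 0 0 0 0 2 85; 0 0 0 0 0 0 85"}}

```text
time: 30.9
tool_pos: [0.6257, 0.185, 0.1999]
tcp_rot: [-0.125, -3.137, 0.003]
wrist_force: [-0.5, 0.2, -0.3]
width: 0.994
```

```bash
python3 - <<'E'
from h import *
plan([.626,.186,.202],85.5,30,85)
snap('side','s18'); crop('s18',275,110,375,230,5)
E
```

```text
t 30.90 pos [0.6257 0.185  0.1999] yaw 85.43 tilt zx,zy [-0.0026 -0.0016] F [-0.52  0.24 -0.34] w 0.994 q [ 0.25  0.24  1.69 -0.    1.21 -1.24]
world d mm [0.2819 1.0405 2.1081] rotvec total [-0.0018 -0.0024 -0.0013] n 1
-0.002 -0.002 -0.001 -0.2 1.1 -2.1 85
```

View pics/s18_c275_110.png

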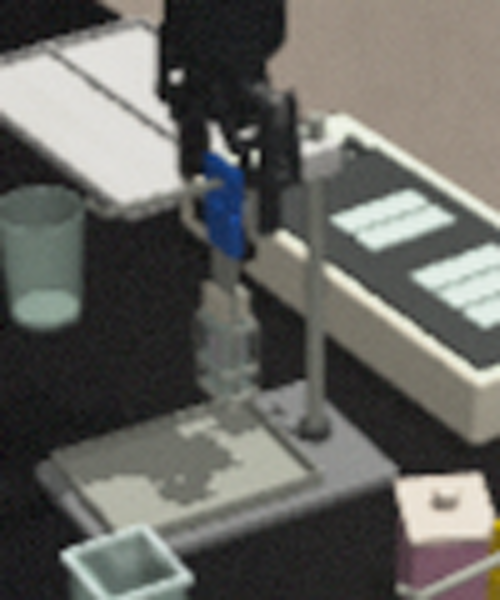

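Blue sits centred between the open fingers (crop ~225,205). Close.

>>> {"method": "servo_tool", "body": {"targets": "-0.001 -0.001 0 0 0.8 -1.5 60; 0 0 0 0 0.2 0 46; 0 0 0 0 0 0 42; 0 0 0 0 0 0 39; 0 0 0 0 0 0 36; 0 0 0 0 0 0 33; 0 0 0 0 0 0 28", "newtons": 40}}

```text
time: 31.53
tool_pos: [0.6275, 0.1865, 0.2048]
tcp_rot: [0.126, 3.136, 0.002]
wrist_force: [-0.0, -1.1, -1.3]
width: 0.391
```

>>> {"method": "servo_tool", "body": {"targets": "0 0 0 0 0 -2 25; 0 0 0 0 0 -2 25; 0 0 0 0 0 -1.5 25; 0 0 0 0 0 -1.5 25; 0 0 0 0 0 -1 25; 0 0 0 0 0 -0.5 25"}}

```text
time: 32.03
tool_pos: [0.6268, 0.1862, 0.213]
tcp_rot: [0.126, 3.138, 0.0]
wrist_force: [0.0, -0.6, -0.7]
width: 0.393
```

```bash
python3 - <<'E'
from h import *
st()
E
```

```text
t 32.03 pos [0.6268 0.1862 0.213 ] yaw 85.42 tilt zx,zy [0.0015 0.    ] F [ 0.01 -0.62 -0.67] w 0.393 q [ 0.25  0.23  1.67 -0.    1.23 -1.24]
```

>>> {"method": "servo_tool", "body": {"targets": "0 0 0 3 0 -0.5 25; 0 0 0 7 0 0 25; 0 0 0 10 0 0 25; 0 0 0 10 0 0 25; 0 0 0 10 0 0 25; 0 0 0 10 0 0 25; 0 0 0 8 0 0 25; 0 0 0 5 0 0 25"}}

```text
time: 32.7
tool_pos: [0.5568, 0.1915, 0.213]
tcp_rot: [0.126, 3.139, -0.0]
wrist_force: [-0.4, -0.7, -0.9]
width: 0.389
```

```bash
python3 - <<'E'
from h import *
plan([.549,.1922,.2135],85.5,30,25)
E
```

```text
t 32.70 pos [0.5568 0.1915 0.213 ] yaw 85.41 tilt zx,zy [ 0.0001 -0.    ] F [-0.44 -0.74 -0.91] w 0.389 q [ 0.29  0.11  1.81 -0.    1.21 -1.2 ]
world d mm [-7.7707  0.6901  0.5153] rotvec total [-0.      0.0001 -0.0016] n 1
-0 0 -0.002 7.8 0.1 -0.5 25
```

>>> {"method": "servo_tool", "body": {"targets": "0 0 0 3.5 0 -0.3 25; 0 0 0 3.5 0 -1.5 25; 0 0 0 3 0 -2 25; 0 0 0 3 0 -2 25; 0 0 0 3 0 -1.5 25; 0 0 0 3 0 -1.5 25"}}

```text
time: 33.2
tool_pos: [0.5352, 0.1934, 0.223]
tcp_rot: [0.125, 3.138, 0.0]
wrist_force: [0.6, -0.5, -1.3]
width: 0.388
```

```bash
python3 - <<'E'
from h import *
st()
E
```

```text
t 33.20 pos [0.5352 0.1934 0.223 ] yaw 85.44 tilt zx,zy [0.0013 0.0001] F [ 0.64 -0.48 -1.26] w 0.388 q [ 0.3   0.07  1.84 -0.    1.23 -1.19]
```

>>> {"method": "servo_tool", "body": {"targets": "0 0 0 5 0 -1 25; 0 0 0 8 0 0 25; 0 0 0 10 0 0 25; 0 0 0 10 0 -4 25; 0 0 0 8 0 -8 25; 0 0 0 4 0 -8 25; 0 0 0 1 0 -4 25; 0 0 0 0 0 0 25"}}

```text
time: 33.87
tool_pos: [0.4835, 0.1975, 0.2511]
tcp_rot: [0.124, 3.138, 0.001]
wrist_force: [-0.2, 1.3, -0.8]
width: 0.394
```

```bash
python3 - <<'E'
from h import *
st()
snap('side','s19'); snap('top','t19')
crop('t0' if 0 else 't19',270,190,330,250,10); crop('s19',275,200,335,260,10)
E
```

```text
t 33.87 pos [0.4835 0.1975 0.2511] yaw 85.46 tilt zx,zy [0.0016 0.0005] F [-0.2   1.28 -0.78] w 0.394 q [ 0.34 -0.04  1.9  -0.    1.28 -1.15]
```

View pics/t19_c270_190.png

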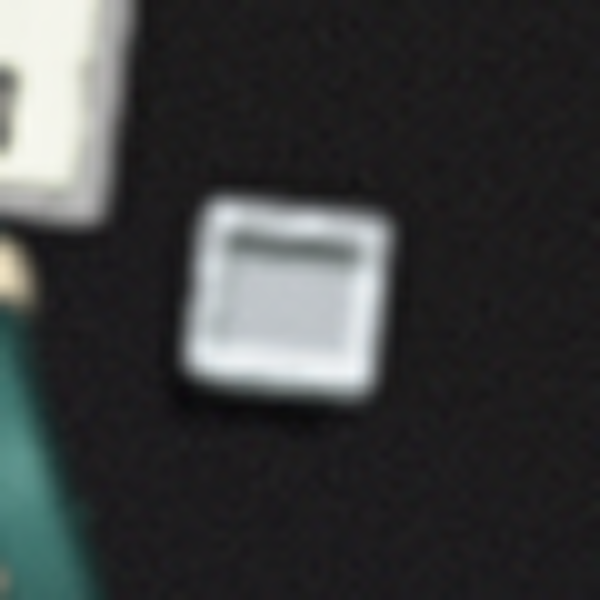

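View pics/s19_c275_200.png

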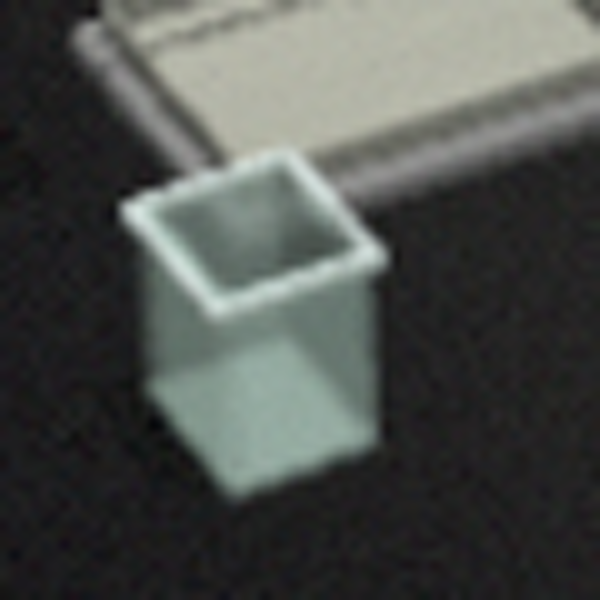

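```bash
python3 - <<'E'
from h import *
W=(270,190,330,250);W2=(275,200,335,260)
def it(c,hx,hy): return [(c,hx,hy,0,.075,(0,0,255)),(c,hx-.004,hy-.004,.004,.075,(0,255,255))]
c=[.466,.0535,0]
for yaw,tag in((-4.5,'a'),):
    overlay('t19','jt',W,9,it(c,.025,.029),yaw); overlay('s19','js',W2,9,it(c,.025,.029),yaw)
    cv2.imwrite('pics/jar_a.png',cv2.resize(np.hstack([cv2.imread('pics/jt.png')[60:480,60:480],cv2.imread('pics/js.png')[80:500,60:480]]),None,fx=.95,fy=.95))
E
```

```text
(no output)
```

View pics/jar_a.png

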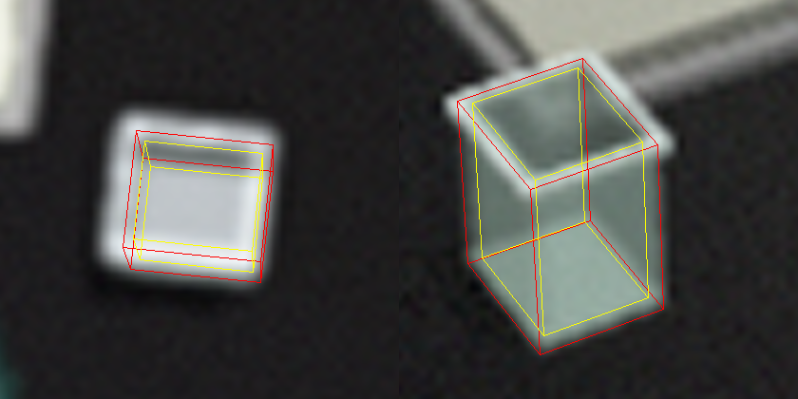

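>>> {"method": "servo_tool", "body": {"targets": "0 0 0 2 -8 0 25; 0 0 0 3 -14 0 25; 0 0 0 4 -18 0 25; 0 0 0 4 -20 0 25; 0 0 0 4 -20 1 25; 0 0 0 3 -20 1 25; 0 0 0 3 -14 1 25; 0 0 0 2 -9 1 25"}}

```text
time: 34.63
tool_pos: [0.4458, 0.0667, 0.2432]
tcp_rot: [-0.121, -3.136, 0.006]
wrist_force: [-0.6, 0.2, -1.0]
width: 0.394
```

>>> {"method": "servo_tool", "body": {"targets": "0 0 0 0 -5 1 25; 0 0 0 0 -2 0 25; 0 0 0 0 0 0 25; 0 0 0 0 0 0 25"}}

```text
time: 34.97
tool_pos: [0.4439, 0.0559, 0.2411]
tcp_rot: [-0.129, -3.134, 0.006]
wrist_force: [-0.1, -0.5, -0.3]
width: 0.389
```

```bash
python3 - <<'E'
from h import *
plan([.467,.054,.245],85.5,30,25)
E
```

```text
t 34.97 pos [0.4439 0.0559 0.2411] yaw 85.30 tilt zx,zy [-0.0054 -0.0038] F [-0.05 -0.47 -0.33] w 0.389 q [ 0.07 -0.18  2.05 -0.    1.28 -1.42]
world d mm [23.129  -1.9469  3.9102] rotvec total [-0.0042 -0.0051 -0.0036] n 1
-0.004 -0.005 -0.004 -23.2 -0.1 -4 25
```

>>> {"method": "servo_tool", "body": {"targets": "-0.002 -0.002 -0.002 -4 0 -1 25; -0.002 -0.002 -0.001 -6 0 -1 25; 0 0 0 -6 0 0 25; 0 0 0 -4 0 0 25; 0 0 0 -2 0 0 25; 0 0 0 0 0 0 25"}}

```text
time: 35.47
tool_pos: [0.4699, 0.0566, 0.2436]
tcp_rot: [0.117, 3.139, 0.002]
wrist_force: [-1.1, -0.7, -1.6]
width: 0.391
```

```bash
python3 - <<'E'
from h import *
plan([.467,.054,.245],85.5,30,25)
s=bot.read_state(); e=s['tool_pos']+[0,0,.019-.0035]
snap('side','s20'); snap('top','t20')
def it(c,hx,hy): return [(c,hx,hy,0,.075,(0,0,255)),(c,hx-.004,hy-.004,.004,.075,(0,255,255))]
overlay('s20','ov20',(270,140,350,260),5,carrier(e,(255,255,255))+it([.467,.054,0],.025,.029),-4.5)
overlay('t20','ov20t',(270,140,350,260),5,carrier(e,(255,255,255))+it([.467,.054,0],.025,.029),-4.5)
cv2.imwrite('pics/ov20p.png',np.hstack([cv2.imread('pics/ov20.png'),cv2.imread('pics/ov20t.png')]))
E
```

```text
t 35.47 pos [0.4699 0.0566 0.2436] yaw 85.71 tilt zx,zy [0.0006 0.0012] F [-1.06 -0.72 -1.56] w 0.391 q [ 0.07 -0.13  2.    0.    1.27 -1.43]
world d mm [-2.8513 -2.5961  1.4286] rotvec total [0.0012 0.0005 0.0037] n 1
0.001 0.001 0.004 2.6 -2.8 -1.4 25
```

View pics/ov20p.png

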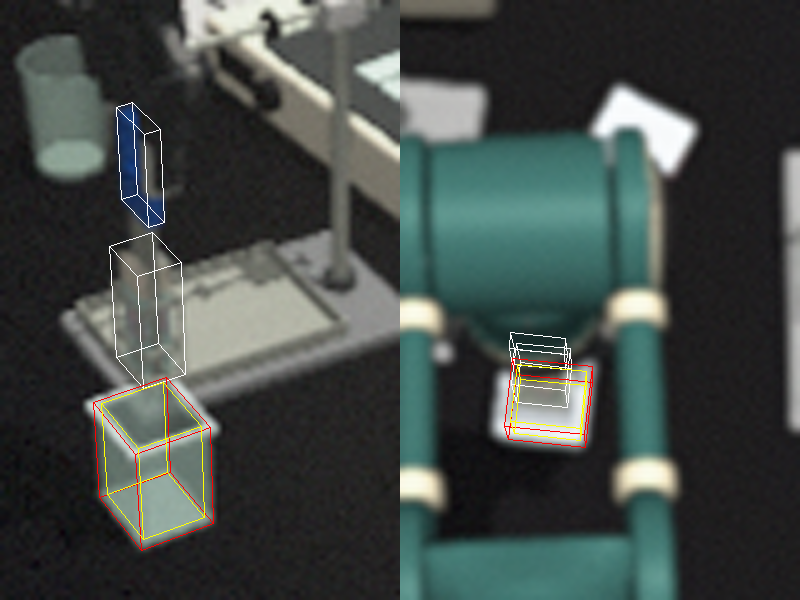

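>>> {"method": "servo_tool", "body": {"targets": "0 0 0.002 1.5 -1.5 0 25; 0 0 0.001 0.6 -0.6 2 25; 0 0 0 0 0 6 25; 0 0 0 0 0 6 25; 0 0 0 0 0 5 25; 0 0 0 0 0 2 25; 0 0 0 0 0 0 25"}}

```text
time: 36.15
tool_pos: [0.4653, 0.0544, 0.2195]
tcp_rot: [-0.123, -3.138, -0.002]
wrist_force: [-0.5, -0.2, -0.9]
width: 0.395
```

```bash
python3 - <<'E'
from h import *
plan([.4675,.0545,.19],85.5,30,25)
s=bot.read_state(); e=s['tool_pos']+[0,0,.019-.0035]
snap('side','s21'); snap('top','t21')
def it(c,hx,hy): return [(c,hx,hy,0,.075,(0,0,255)),(c,hx-.004,hy-.004,.004,.075,(0,255,255))]
crop('s21',270,160,330,260,6); crop('t21',280,190,320,240,8)
E
```

```text
t 36.15 pos [0.4653 0.0544 0.2195] yaw 85.52 tilt zx,zy [-0.0014  0.0011] F [-0.48 -0.17 -0.85] w 0.395 q [ 0.06 -0.13  2.04  0.    1.23 -1.43]
world d mm [  2.2005   0.1344 -29.4927] rotvec total [ 0.0009 -0.0015  0.0004] n 1
0.001 -0.002 0 -2.2 0.3 29.5 25
```

View pics/s21_c270_160.png

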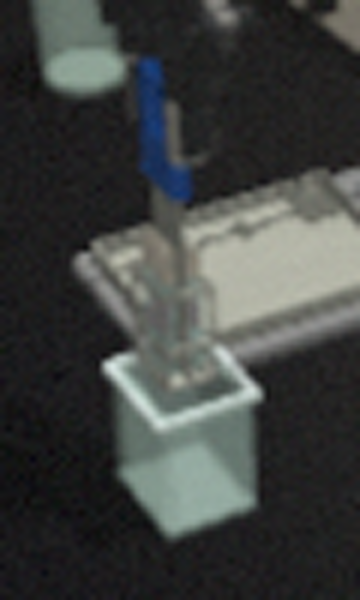

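View pics/t21_c280_190.png

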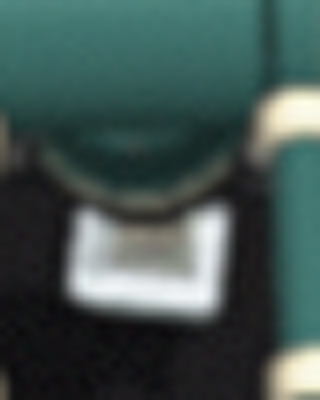

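>>> {"method": "servo_tool", "body": {"targets": "0 0 0 -1.2 0 4 25; 0 0 0 -0.8 0 7 25; 0 0 0 0 0 8 25; 0 0 0 0 0 8 25; 0 0 0 0 0 6 25; 0 0 0 0 0 4 25; 0 0 0 0 0 0 25"}}

```text
time: 36.83
tool_pos: [0.4682, 0.0543, 0.1793]
tcp_rot: [-0.123, -3.139, -0.002]
wrist_force: [0.3, -0.3, -1.7]
width: 0.392
```

```bash
python3 - <<'E'
from h import *
plan([.4675,.0545,.142],85.5,30,25)
snap('side','s22')
crop('s22',270,160,330,260,6)
E
```

```text
t 36.83 pos [0.4682 0.0543 0.1793] yaw 85.52 tilt zx,zy [-0.0001  0.0012] F [ 0.31 -0.29 -1.72] w 0.392 q [ 0.06 -0.09  2.08  0.    1.15 -1.43]
world d mm [ -0.6845   0.1903 -37.3438] rotvec total [ 0.0012 -0.0002  0.0004] n 2
0.001 -0 0 0.3 0 18.7 25; 0.001 -0 0 0.3 0.1 18.7 25
```

View pics/s22_c270_160.png

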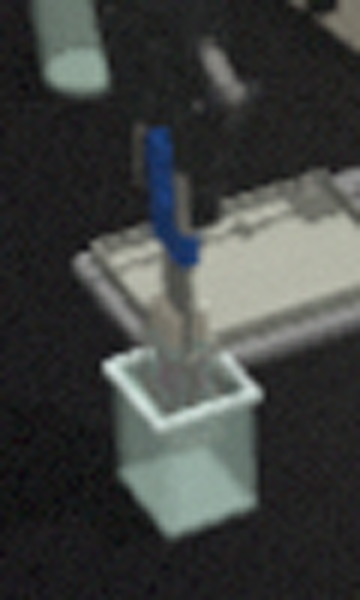

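>>> {"method": "servo_tool", "body": {"targets": "0 0 0 0 0 5 25; 0 0 0 0 0 8 25; 0 0 0 0 0 8 25; 0 0 0 0 0 6 25; 0 0 0 0 0 3 25; 0 0 0 0 0 0 25"}}

```text
time: 37.38
tool_pos: [0.4689, 0.0544, 0.1472]
tcp_rot: [0.123, 3.138, 0.002]
wrist_force: [-0.1, -1.2, -1.3]
width: 0.392
```

```bash
python3 - <<'E'
from h import *
st()
E
```

```text
t 37.38 pos [0.4689 0.0544 0.1472] yaw 85.53 tilt zx,zy [0.0016 0.0013] F [-0.13 -1.21 -1.25] w 0.392 q [ 0.06 -0.05  2.12  0.    1.08 -1.43]
```

>>> {"method": "servo_tool", "body": {"targets": "0 0 0 0.4 0 2 25; 0 0 0 0.3 0 2 25; 0 0 0 0 0 1.5 25; 0 0 0 0 0 0.5 25"}}

```text
time: 37.72
tool_pos: [0.4683, 0.0545, 0.1406]
tcp_rot: [0.123, 3.138, 0.002]
wrist_force: [-0.1, 1.1, -0.2]
width: 0.387
```

>>> {"method": "servo_tool", "body": {"targets": "0 0 0 0 0 1 25; 0 0 0 0 0 0.5 25"}}

```text
time: 37.88
tool_pos: [0.4686, 0.0545, 0.1394]
tcp_rot: [0.123, 3.137, 0.002]
wrist_force: [-0.4, -0.1, -0.5]
width: 0.394
```

>>> {"method": "servo_tool", "body": {"targets": "0 0 0 0 0 1 25; 0 0 0 0 0 0.5 25"}}

```text
time: 38.05
tool_pos: [0.4689, 0.0546, 0.1381]
tcp_rot: [0.123, 3.136, 0.002]
wrist_force: [0.7, 0.5, -0.6]
width: 0.39
```

>>> {"method": "servo_tool", "body": {"targets": "0 0 0 0 0 1 25; 0 0 0 0 0 0.3 25"}}

```text
time: 38.22
tool_pos: [0.4691, 0.0546, 0.137]
tcp_rot: [0.122, 3.135, 0.002]
wrist_force: [0.1, -0.3, 0.3]
width: 0.389
```

>>> {"method": "servo_tool", "body": {"targets": "0 0.002 0 0 0 0.8 25; 0 0 0 0 0 0.3 25"}}

```text
time: 38.38
tool_pos: [0.47, 0.0546, 0.137]
tcp_rot: [0.122, 3.136, 0.003]
wrist_force: [0.4, 0.3, -0.4]
width: 0.394
```

>>> {"method": "servo_tool", "body": {"targets": "0 0 0 0 0 0.8 25; 0 0 0 0 0 0.3 25"}}

```text
time: 38.55
tool_pos: [0.4705, 0.0546, 0.1369]
tcp_rot: [0.122, 3.135, 0.003]
wrist_force: [-0.7, 0.1, 1.0]
width: 0.391
```

```bash
python3 - <<'E'
from h import *
st()
snap('side','s23')
crop('s23',270,160,330,260,6)
E
```

```text
t 38.55 pos [0.4705 0.0546 0.1369] yaw 85.53 tilt zx,zy [0.0041 0.0016] F [-0.68  0.1   1.01] w 0.391 q [ 0.06 -0.04  2.12  0.    1.05 -1.43]
```

View pics/s23_c270_160.png

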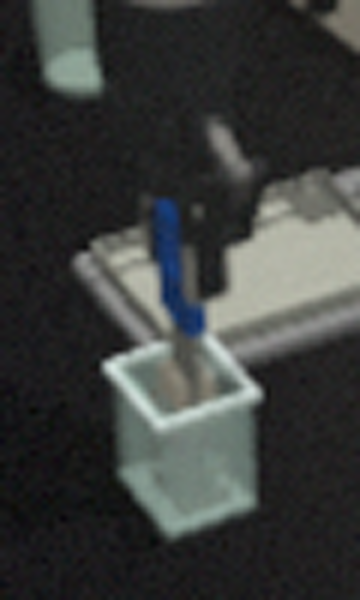

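>>> {"method": "servo_tool", "body": {"targets": "0 0 0 0 0 0 32; 0 0 0 0 0 0 34; 0 0 0 0 0 0 37; 0 0 0 0 0 0 42; 0 0 0 0 0 0 60; 0 0 0 0 0 0 85; 0 0 0 0 0 0 85; 0 0 0 0 0 0 85"}}

```text
time: 39.27
tool_pos: [0.4704, 0.0547, 0.1358]
tcp_rot: [0.122, 3.135, 0.003]
wrist_force: [-0.0, 0.4, -0.8]
width: 0.987
```

```bash
python3 - <<'E'
from h import *
st()
snap('side','s24')
crop('s24',270,160,330,260,6)
E
```

```text
t 39.27 pos [0.4704 0.0547 0.1358] yaw 85.53 tilt zx,zy [0.0043 0.0018] F [-0.04  0.35 -0.76] w 0.987 q [ 0.06 -0.04  2.13  0.    1.05 -1.43]
```

View pics/s24_c270_160.png

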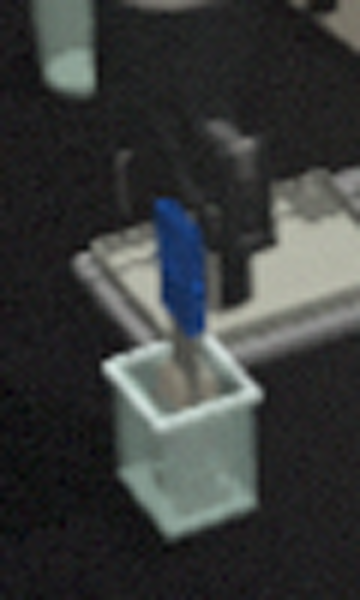

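Standing upright. Lift straight up and move clear, away from everything.

>>> {"method": "servo_tool", "body": {"targets": "0 0 0 0 0 -5 85; 0 0 0 0 0 -15 85; 0 0 0 0 0 -25 85; 0 0 0 0 0 -30 85; 0 0 0 0 0 -35 85; 0 0 0 0 0 -30 85; 0 0 0 0 20 -20 85; 0 0 0 0 30 0 85"}}

```text
time: 39.98
tool_pos: [0.4711, 0.1015, 0.3026]
tcp_rot: [-0.132, -3.137, 0.001]
wrist_force: [1.7, -0.4, -0.2]
width: 0.994
```

>>> {"method": "servo_tool", "body": {"targets": "0 0 0 0 30 0 85; 0 0 0 0 30 0 85; 0 0 0 5 30 0 85; 0 0 0 5 30 0 85; 0 0 0 5 25 0 85; 0 0 0 5 10 0 85; 0 0 0 0 0 0 85; 0 0 0 0 0 0 85"}}

```text
time: 40.65
tool_pos: [0.466, 0.2687, 0.3116]
tcp_rot: [0.128, 3.128, 0.008]
wrist_force: [-0.8, 0.1, 0.6]
width: 0.998
```

```bash
python3 - <<'E'
from h import *
st()
snap('side','s25'); snap('top','t25')
W=(340,170,420,270)
crop('s25',270,170,340,260,6); crop('s25',340,160,430,280,5); crop('t25',330,140,400,240,5); crop('t25',270,190,330,250,7)
cv2.imwrite('pics/fin.png',np.hstack([cv2.resize(cv2.imread(f'pics/{n}.png'),(390,590)) for n in('s25_c340_160','t25_c330_140')]))
E
```

```text
t 40.65 pos [0.466  0.2687 0.3116] yaw 85.30 tilt zx,zy [0.0108 0.0046] F [-0.75  0.07  0.62] w 0.998 q [ 0.48 -0.05  1.8  -0.    1.38 -1.01]
```

View pics/fin.png

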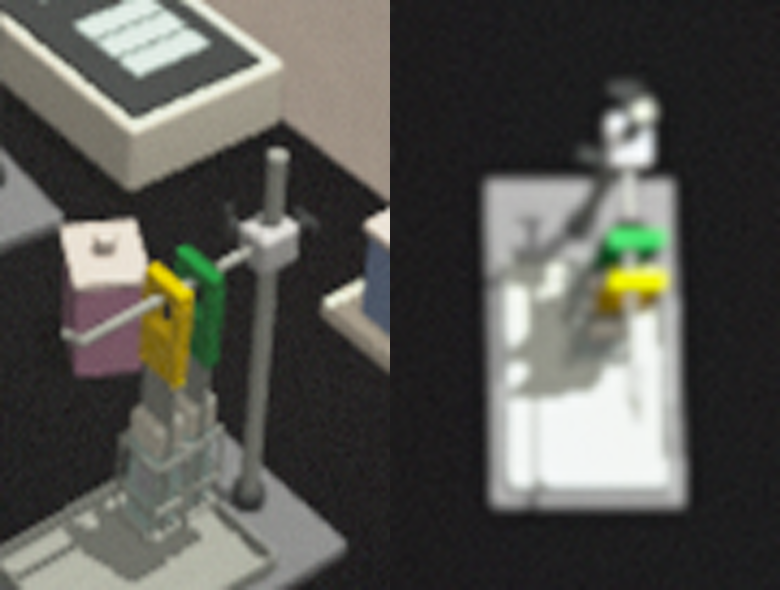

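View pics/s25_c270_170.png

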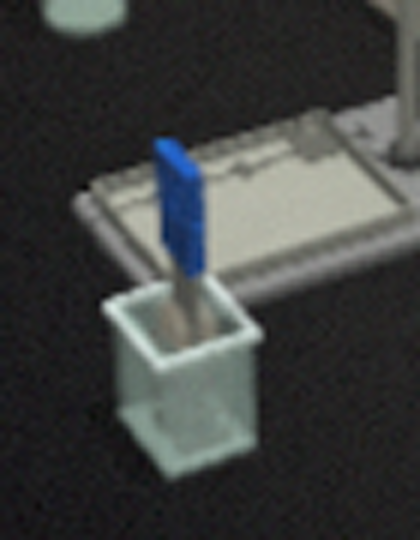

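View pics/t25.png

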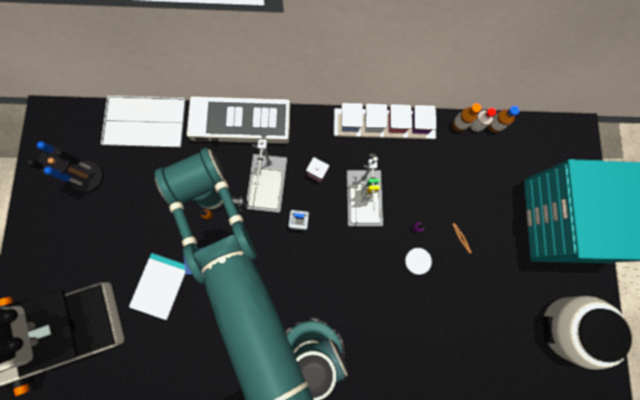

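View pics/t25_c270_190.png

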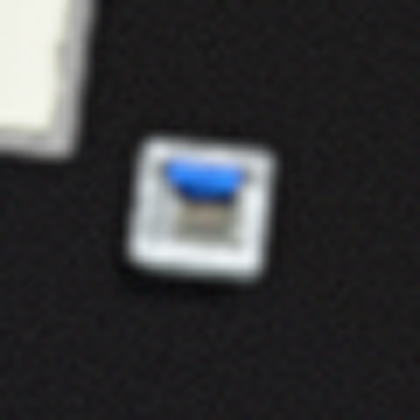

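```bash
python3 - <<'E'
from h import *
g=[.5865,-.191,.1925]; y=[.5615,-.1916,.1925]
overlay('s25','o25',(350,170,420,270),6,[carrier(g,(255,255,255))[0],carrier(y,(255,0,255))[0]],1.6)
overlay('s11','o11',(350,170,420,270),6,[carrier(g,(255,255,255))[0]],1.6)
cv2.imwrite('pics/o25p.png',np.hstack([cv2.imread('pics/o25.png'),cv2.imread('pics/o11.png')])[:590])
for t in('s11','s25','s9'):
    im=cv2.imread(f'pics/{t}.png').astype(int)[200:240,370:400]; m=(im[:,:,1]>im[:,:,2]+35)&(im[:,:,1]>im[:,:,0]+25); v,u=np.nonzero(m); print(t,m.sum(),u.max()+370,v.max()+200,np.sort(u)[-20:].mean()+370)
E
```

```text
s11 197 391 234 390.4
s25 145 391 233 390.35
s9 182 391 233 390.05
```

View pics/o25p.png

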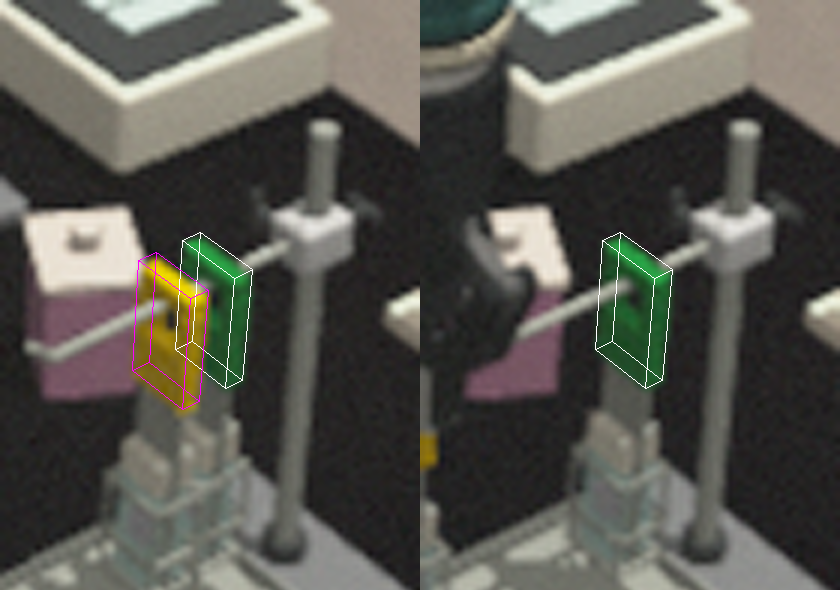

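```bash
python3 -c "
from h import *
st(); print(finish_job())"
```

```text
t 40.75 pos [0.4662 0.2678 0.3115] yaw 85.20 tilt zx,zy [0.0108 0.0046] F [ 0.67  0.25 -0.23] w 0.998 q [ 0.48 -0.05  1.8  -0.    1.38 -1.01]
the job is handed in; nothing more can be done
None
```

The job is done and handed in at about 41 s. Green and yellow hang on the spare hook, and blue stands upright in the open jar.

- **Hook height:** I touched the spare hook with closed fingers, and its centre line is about 201 mm up. The cameras had suggested 199–200 mm. The most I read at the wrist while touching it was about 6 N.
- **Green:** it hangs by its eye against the rubber collar. I felt the contact at up to 3.7 N, and the last pictures show it has not moved since.
- **Yellow:** it hangs close behind green. The two eyes measure 23–26 mm apart, which is less than the stated 28 mm frame depth. The frames look as if they touch, but I felt no clear contact force, so either the frames are slimmer than stated or my positions are a few millimetres out.
- **Blue:** it went down until it met the jar floor, with the force rising to about 1 N, and it stayed upright after release.
- **Everything else:** in the final pictures the jar, the stands and the bystanders I could see stand where they were. The arm hid part of the slide box and the amber bottle in the last top view. The gripper is open and touching nothing.

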